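Clear the spent pods from the desk propagator and leave its cover airing

ROBOT

A 6-joint arm with a two-finger parallel gripper is mounted at the origin on the work surface. World frame = base frame: x ahead of the robot, y to its left, z up, the work surface at z = 0. Lengths are in mm, angles in rad, forces in N, time in s.
With the tool pointing down it reaches from about 325 to 900 mm from the base axis. Payload 6.1 kg.
Tool frame: the origin (TCP) lies at the very end of the fingers, on their centre line; the grasp point (between the pads) lies behind it (ctrl.tcp_to_grasp is the z of the grasp point in the tool frame, in mm); z points along the fingers, y is the direction in which the jaws open and shut (so a half turn about z gives the same grasp; the last joint's range is limited). The gripper opens to 85 mm and grips with 20 to 120 N. Pads are 22 mm wide; open, the fingers measure 114 mm over their backs; the gripper's body (76 mm by 85 mm) begins 54 mm behind the grasp point. The pads swing forward as they close: fully open they stand 13 mm farther back than shut.
Start: joints at [-1.297, 0.22, 1.526, -0, 1.395, -0.126], TCP at [243.264, -575.707, 231.3] pointing down, gripper open.
Joint ranges: [-2.98, 2.98], [-0.91, 2.08], [0.09, 2.57], [-1.24, 4.39], [0.2, 2.65], [-2.68, 2.68]. Speed limits (rad/s): [2.57, 2.57, 3.01, 3.14, 3.14, 3.14].

INTERFACE

Orientations are given as [roll, pitch, yaw] about the fixed x, y, z axes, in that order (R = Rz(yaw) Ry(pitch) Rx(roll)).
In Python, from plant import telemetry, grab_frame, job_done, ctrl gives the robot as it stands.
- The arm moves only by the tool play_rows, never from a script. Its argument "deltas" is a list of rows, each a list of 7 numbers: the shift along the tool's x, y, z in m, then the turn, a rotation vector about the tool's x, y, z in units of 6 degrees (1.0 is 6 degrees), then the closure in counts, from 0 (fully open) to 255 (shut). A call has exactly 5 rows; each row is the pose to reach, as a shift and turn from the pose measured when the call began, along the tool's axes at that moment; what a row does not reach only later rows make up. A row lasts 1/10 s, in which the tool goes at most 50 mm and 8.59 degrees, less where a joint would pass 70% of its speed; a pose out of reach is approached as far as the arm can. A call with a gripper value outside its range is refused whole. The fingers move at their own pace and stop on an object; the grip force is fixed at half the most. Time passes only in rows, so rows that repeat a pose let the fingers close, or fill a call up. It gives the time, the measured TCP pose, the force and the opening at its end, in the units of the state.
- telemetry.sense(): the state, without advancing time (a new reading comes with each control period).
- grab_frame(name): name is "scene" or "top" or "wrist"; returns a dict with "image" (384x512x3 uint8, blue, green, red), "intrinsics" (3x3 intrinsics, pixels), "world_from_camera" (4x4, takes a point from camera to world coordinates). Camera axes: x right, y down, z forward; pixel columns grow to the right and rows downward; lengths in mm; the calibration is good to about 2 mm. The wrist camera is an equidistant fisheye: a pixel r from the principal point sees the ray r / f radians off the axis. A picture is of the moment at which its call begins. There is no depth.
- job_done(): hands the job in, once; it reports no verdict.
The state is a dict: "time_s": time; "q": joint angles; "joint_velocities": joint speeds; "tau": joint torques, N m; "tool_pos": TCP position; "ee_rot": TCP orientation; "ft_force": force on the tool from outside, world axes, zero at the start; "torque": the same for the moment, N m; "gripper_width": finger opening in mm.
Only numpy, scipy, OpenCV 4.12 (cv2) and the standard library are available. Lean on these libraries where they do the work, as an engineer would, in place of code of your own. Each camera call takes 0.05 s, during which the arm holds its last target.

TASK

Lift the propagator's stay off its pin by the red knob, swing the cover wide open, drop the stay's wide hole (the one nearest its pivot) fully over the pin and let go. With the cover held open like that, put every spent pod (orange cap) into the grey waste caddy, leaving the green-capped pod standing in the tray. Then move the stay again so that its middle hole sits fully down over the pin and the cover is left ajar for airing; do not shove the cup or the phone dock aside.

Things in the scene. Friction and masses are not known exactly. Their poses are not given: they have to be found in the camera images.
- propagator: White open plastic plant-pod tray fixed to the desk, 250 (x) x 230 (y) x 95 mm high, walls and floor 5 mm. Origin: centre of its underside; its -x side is the front, with the stay. Six pod places: 2 rows along x 96 mm apart, 3 columns along y 70 mm apart. A clear cover with a green frame, 97 to 103 mm above the desk, lies over it and swings level about a hinge at its front left corner.
- hinge (a point): Point on the cover's upright hinge axis, 105 mm above the desk.
- cover (a joint): Angle of the cover about its upright hinge, anticlockwise from above (through the back, out to the left, reaching 350 mm from the hinge): 0 shut, as at the start; 0.70 with the airing hole over the pin; 1.83 with the wide hole over the pin; end stop 1.95. It stays where left (friction 0.05 N m).
- stay: Steel peg stay, a bar 315 x 32 x 6 mm along the tray's front, 110 g. Origin: its pivot on the cover's lug, 90 mm from the hinge axis, mid-thickness of the bar, 111 mm above the desk; x runs along the bar to the red knob, z up when level. It turns freely about the pivot and lifts at the knob end (to 0.7 rad); let go, it drops back to level, its lowest. The shut hole is over the pin at the start.
- knob (a point): Centre of the stay's red upright knob, to hold the stay by: 26 mm thick, round-ended, 46 mm tall, centre 285 mm along the bar from the pivot and 32 mm above the bar's mid-plane (143 mm above the desk when level).
- hole_wide (a point): Centre of the 16 mm round through hole nearest the pivot (85.4 mm from it), at mid-thickness of the bar: over the pin it holds the cover wide open.
- hole_airing (a point): Centre of the 16 mm round through hole in the middle (181.7 mm from the pivot), at mid-thickness of the bar: over the pin it holds the cover ajar for airing.
- hole_shut (a point): Centre of the 16 mm round through hole nearest the knob (221.9 mm from the pivot), at mid-thickness of the bar: over the pin it holds the cover shut.
- pin_top (a point): Top of the fixed upright brass pin, 10 mm thick with a round tip, in front of the tray, 120 mm above the desk (70 mm to the front and 130 mm to the right of the hinge axis, in the tray's frame). With the stay fully down the bar lies 108 to 114 mm above the desk, so it must rise over 12 mm at the pin to come off.
- caddy: Loose grey plastic waste caddy, an open box 220 (x) x 200 (y) x 70 mm high, walls and floor 5 mm, 0.9 kg, on the desk to the right. Origin: centre of its underside.
- spent0_mid (a point): Plant pod: white plastic cylinder 38 mm thick on a square black foot 46 x 46 x 8 mm, 82 mm tall in all, rigid; z axis up along the pod. Spent one, with an ORANGE cap, 60 g, starting in the propagator (may be absent). Point: half-way up its axis, 41 mm above its foot.
- spent1_mid (a point): Plant pod: white plastic cylinder 38 mm thick on a square black foot 46 x 46 x 8 mm, 82 mm tall in all, rigid; z axis up along the pod. Spent one, with an ORANGE cap, 60 g, starting in the propagator (may be absent). Point: half-way up its axis, 41 mm above its foot.
- spent2_mid (a point): Plant pod: white plastic cylinder 38 mm thick on a square black foot 46 x 46 x 8 mm, 82 mm tall in all, rigid; z axis up along the pod. Spent one, with an ORANGE cap, 60 g, starting in the propagator (may be absent). Point: half-way up its axis, 41 mm above its foot.
- spent3_mid (a point): Plant pod: white plastic cylinder 38 mm thick on a square black foot 46 x 46 x 8 mm, 82 mm tall in all, rigid; z axis up along the pod. Spent one, with an ORANGE cap, 60 g, starting in the propagator (may be absent). Point: half-way up its axis, 41 mm above its foot.
- spent4_mid (a point): Plant pod: white plastic cylinder 38 mm thick on a square black foot 46 x 46 x 8 mm, 82 mm tall in all, rigid; z axis up along the pod. Spent one, with an ORANGE cap, 60 g, starting in the propagator (may be absent). Point: half-way up its axis, 41 mm above its foot.
- fresh0_mid (a point): Plant pod: white plastic cylinder 38 mm thick on a square black foot 46 x 46 x 8 mm, 82 mm tall in all, rigid; z axis up along the pod. Fresh one, with a GREEN cap, 140 g, to be left in the propagator. Point: half-way up its axis.
- cup: Bystander: loose grey ceramic cup, 80 mm wide, 85 mm tall; origin under its base.
- dock: Bystander: loose bamboo phone dock, 90 x 80 mm, about 75 mm tall; origin under its base.

How it is judged:
By the outcome, as a careful person would: the job done as asked, in the order asked, and still so for the second after the job is handed in, with the robot touching nothing.
Of spent0, spent1, spent2, spent3, spent4 only 3 to 5 are there at a start; the rules pass over those that are not, and their reading is None.
At some moment in a run one of caddy may be knocked a few centimetres aside while the robot is not near it.
Once in a run the grip may slacken for a moment while it holds something.
It also fails if it takes over 210 s, if anything falls off the work surface, if the arm or the gripper's body presses on something with over 40 N, if the wrist force passes 120 N, or if a joint passes its speed limit or range.

## Working session

There is one attempt and no reset: what is moved stays moved. The work goes in short steps, Python scripts to look and compute and a tool call to move; the robot and the scene stay as the last step left them, time stands still between calls to the robot, and variables do not carry over. Pictures are saved under pics/ and viewed, and the job is handed in when it is done.

Besides the shell and the picture viewer there is one more tool, called in YAML: its name, and indented under it one key for each argument. play_rows: Moves the arm, as the interface text tells. Its arguments: {"type":"object","properties":{"deltas":{"type":"array","items":{"type":"array","items":{"type":"number"}}}},"required":["deltas"]}

```bash
ls -la; mkdir -p pics
python3 - <<'E'
from plant import telemetry, grab_frame, ctrl
import cv2
print(telemetry.sense()); print([a for a in dir(ctrl) if a[0]!='_'], ctrl.tcp_to_grasp)
for n in ("scene","top","wrist"):
    f=grab_frame(n); cv2.imwrite(f"pics/a_{n}.png",f["image"]); print(n,f["intrinsics"].tolist() if hasattr(f["intrinsics"],'tolist') else f["intrinsics"]); print(f["world_from_camera"])
E
```

```text
total 12
drwxr-xr-x  3 agent agent 4096 Dec  7 14:40 .
drwxr-xr-x 23 root  root  4096 Dec  7 14:40 ..
drwxr-xr-x  2 agent agent 4096 Dec  7 14:40 pics
{'time_s': 0.0, 'q': array([-1.29714021e+00,  2.21242339e-01,  1.52764605e+00, -3.27958250e-06,
        1.39467288e+00, -1.26080103e-01]), 'joint_velocities': array([-0.00056493,  0.00084265, -0.00034665,  0.00075406, -0.00020531,
        0.00192491]), 'tau': array([-4.10447262e-05, -4.96896672e+01, -3.89397061e+01, -3.43189358e-04,
        1.10714638e-02, -2.16521244e-05]), 'tool_pos': array([ 243.07435601, -575.12878475,  230.1706943 ]), 'ee_rot': array([-3.13963926e+00, -2.44344320e-04,  3.99736562e-01]), 'ft_force': array([0.77639847, 0.49957968, 0.54616342]), 'torque': array([-0.00597332,  0.0043892 , -0.01601409]), 'gripper_width': 85.28516423845137}
['PlanningError', 'tcp_to_grasp'] -18.700000000000003
scene [[362.25687684950316, 0.0, 261.78469895685845], [0.0, 362.25687684950316, 195.92663587172652], [0.0, 0.0, 1.0]]
[[-9.95190459e-02  6.33960327e-01 -7.66935632e-01  1.27931081e+03]
 [ 9.94827812e-01  7.91456688e-02 -6.36677950
[... 222 characters left out ...]
665220193, 187.2658292354382], [0.0, 0.0, 1.0]]
[[-9.37724084e-03 -9.83095423e-01  1.82853650e-01  3.43828307e+02]
 [-9.99955651e-01  9.05937063e-03 -2.57363840e-03  3.68652734e+01]
 [ 8.73593142e-04 -1.82869674e-01 -9.83136775e-01  1.09154321e+03]
 [ 0.00000000e+00  0.00000000e+00  0.00000000e+00  1.00000000e+00]]
wrist [[297.3186396354542, 0.0, 258.0303579016288], [0.0, 297.3186396354542, 192.77105616375238], [0.0, 0.0, 1.0]]
[[ 3.89401415e-01 -8.72329249e-01 -2.95648811e-01  3.19712716e+02]
 [-9.21067164e-01 -3.69265417e-01 -1.23605549e-01 -5.42865540e+02]
 [-1.34814604e-03  3.20444588e-01 -9.47266303e-01  3.72714225e+02]
 [ 0.00000000e+00  0.00000000e+00  0.00000000e+00  1.00000000e+00]]
```

View pics/a_scene.png

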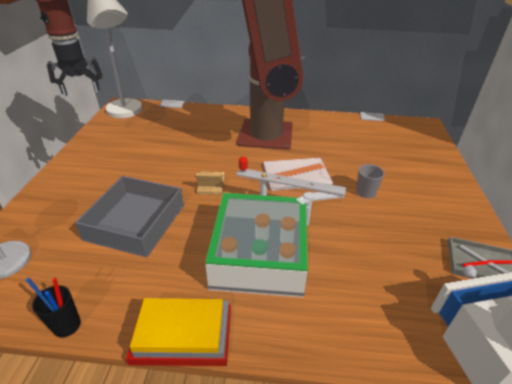

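View pics/a_top.png

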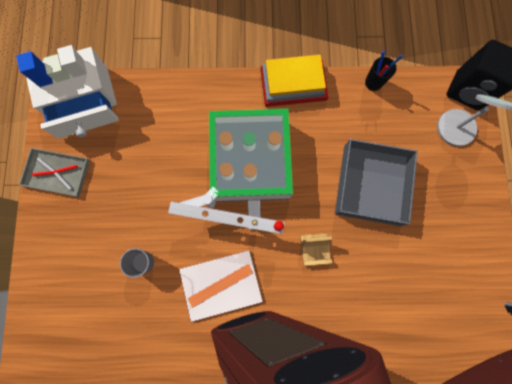

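View pics/a_wrist.png

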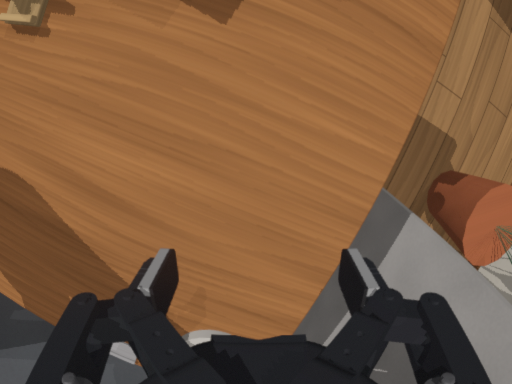

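```bash
cat > h.py <<'E'
import numpy as np, cv2
from scipy.spatial.transform import Rotation as R
from plant import telemetry, grab_frame, ctrl
def ray(f,u,v,fish=False):
    K=np.array(f["intrinsics"]);T=np.array(f["world_from_camera"])
    x=(u-K[0,2])/K[0,0];y=(v-K[1,2])/K[1,1]
    if fish:
        r=np.hypot(x,y); d=np.array([0,0,1.]) if r<1e-9 else np.array([x/r*np.sin(r),y/r*np.sin(r),np.cos(r)])
    else: d=np.array([x,y,1.])
    d=T[:3,:3]@d; return T[:3,3],d/np.linalg.norm(d)
def plane(f,u,v,z,fish=False):
    o,d=ray(f,u,v,fish); return o+d*(z-o[2])/d[2]
def proj(f,p,fish=False):
    K=np.array(f["intrinsics"]);T=np.array(f["world_from_camera"])
    c=T[:3,:3].T@(np.array(p,float)-T[:3,3])
    if fish:
        th=np.arctan2(np.hypot(c[0],c[1]),c[2]);s=th/np.hypot(c[0],c[1]); return np.array([K[0,0]*c[0]*s+K[0,2],K[1,1]*c[1]*s+K[1,2]])
    return np.array([K[0,0]*c[0]/c[2]+K[0,2],K[1,1]*c[1]/c[2]+K[1,2]])
def tri(*rays):
    A=np.zeros((3,3));b=np.zeros(3)
    for o,d in rays:
        P=np.eye(3)-np.outer(d,d);A+=P;b+=P@o
    p=np.linalg.solve(A,b); return p,[np.linalg.norm((np.eye(3)-np.outer(d,d))@(p-o)) for o,d in rays]
def blobs(img,lo,hi,amin=15):
    h=cv2.cvtColor(img,cv2.COLOR_BGR2HSV)
    if lo[0]<=hi[0]: m=cv2.inRange(h,np.array(lo),np.array(hi))
    else: m=cv2.inRange(h,np.array(lo),np.array((179,hi[1],hi[2])))|cv2.inRange(h,np.array((0,lo[1],lo[2])),np.array(hi))
    n,l,s,c=cv2.connectedComponentsWithStats(m)
    return [(c[i].round(1).tolist(),s[i].tolist()) for i in range(1,n) if s[i][4]>=amin],m
def zoom(img,x0,y0,w,h,k,name):
    cv2.imwrite("pics/"+name,cv2.resize(img[y0:y0+h,x0:x0+w],None,fx=k,fy=k,interpolation=cv2.INTER_CUBIC))
# move planning: world target pose-> tool deltas
def delta(pos,rpy=None,s=None):
    s=s or telemetry.sense(); R0=R.from_euler('xyz',s['ee_rot'])
    d=R0.inv().apply(np.array(pos)-s['tool_pos'])/1000
    R1=R.from_euler('xyz',rpy) if rpy is not None else R0
    w=np.degrees((R0.inv()*R1).as_rotvec())/6
    return d.round(4),w.round(3)
E
python3 - <<'E'
from h import *
f=grab_frame("top");g=grab_frame("scene")
zoom(f["image"],160,90,200,190,4,"b_top.png"); zoom(g["image"],180,140,200,160,4,"b_scene.png")
for n,fr in(("top",f),("scene",g)):
    print(n,"red",blobs(fr["image"],(172,150,100),(6,255,255))[0])
    print("orange",blobs(fr["image"],(5,80,80),(20,190,255),30)[0][:0])
    print("green",blobs(fr["image"],(45,120,60),(85,255,255))[0])
E
```

```text
top red [([263.6, 87.6], [261, 66, 9, 39, 77]), ([325.8, 93.3], [324, 88, 4, 10, 30]), ([54.6, 170.7], [32, 165, 46, 11, 146]), ([278.7, 225.4], [274, 221, 10, 10, 74]), ([360.0, 380.5], [350, 375, 18, 9, 71]), ([341.5, 380.2], [332, 376, 21, 8, 37])]
orange []
green [([251.3, 152.0], [209, 109, 84, 87, 1864])]
scene red [([244.8, 138.9], [242, 133, 9, 11, 29]), ([242.9, 162.8], [239, 157, 9, 13, 97]), ([488.2, 262.2], [463, 260, 49, 7, 169]), ([57.4, 292.3], [53, 278, 10, 29, 135]), ([181.2, 357.7], [126, 305, 105, 61, 882])]
orange []
green [([257.5, 236.6], [206, 193, 101, 77, 1755])]
```

View pics/b_top.png

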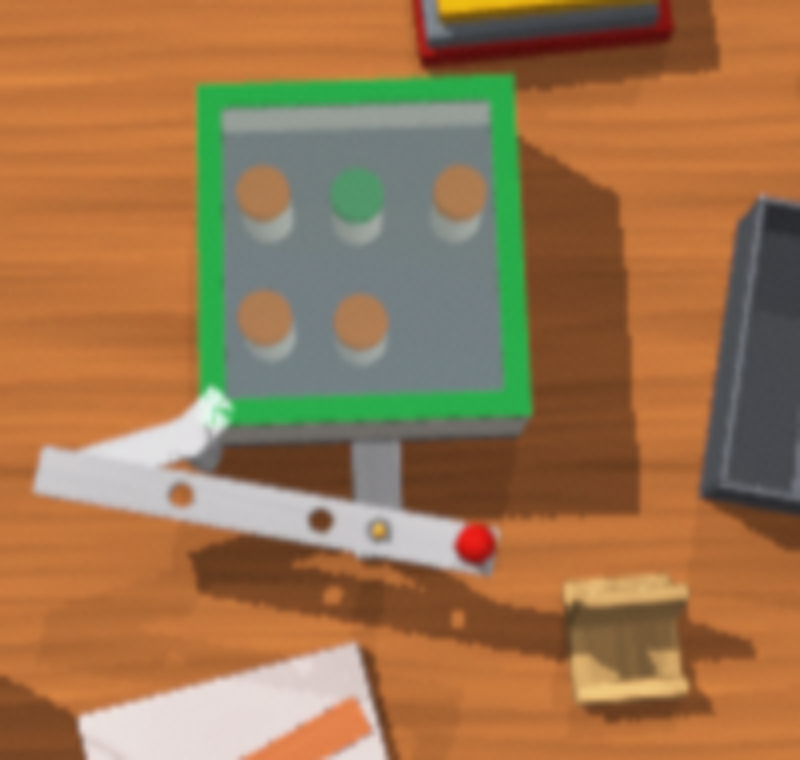

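View pics/b_scene.png

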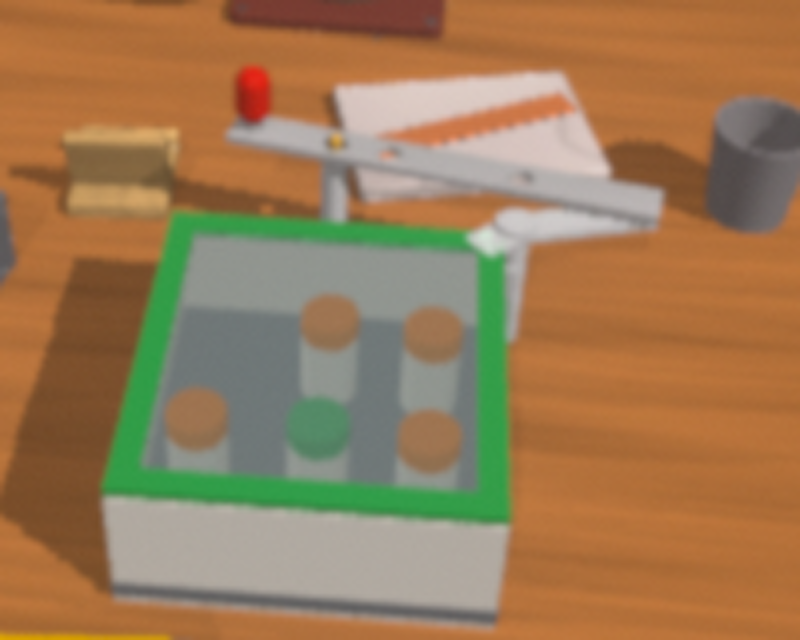

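Run:
```python
from h import *
f=grab_frame("top");g=grab_frame("scene")
tu=lambda U,V:((U+.5)/4-.5+160,(V+.5)/4-.5+90)
su=lambda U,V:((U+.5)/4-.5+180,(V+.5)/4-.5+140)
b,m=blobs(f["image"],(45,120,60),(85,255,255)); c,_=cv2.findContours(m,0,2); c=max(c,key=cv2.contourArea)
r=cv2.minAreaRect(c); print(r)
for p in cv2.boxPoints(r): print("corner",plane(f,*p,103).round(1))
for n,U in dict(TL=(197,87),TR=(515,75),BR=(532,413),BL=(200,425)).items(): print(n,plane(f,*tu(*U),103).round(1))
for n,a,bb in (("knob",(278.6,225.3),(242.9,162.3)),("pintop",tu(378,529),su(335,140)),("hair",tu(320,520),su(393,152)),("hwide",tu(181,494),su(527,177))):
    print(n,tri(ray(f,*a),ray(g,*bb)),plane(f,*a,143 if n=="knob" else 120 if n=="pintop" else 112).round(1))
for n,U in dict(o1=(263,193),gr=(358,196),o2=(460,193),o3=(266,319),o4=(361,322)).items(): print(n,plane(f,*tu(*U),87).round(1))
print("hinge",plane(f,*tu(212,408),105).round(1))
zoom(f["image"],300,120,140,120,5,"c_cad.png")
```

```text
((249.97216796875, 152.11024475097656), (85.11470031738281, 82.08493041992188), 88.21009063720703)
corner [753.5 161.9 103. ]
corner [759.2 -75.4 103. ]
corner [509.5 -75.8 103. ]
corner [504.4 151.3 103. ]
TL [751.9 158.3 103. ]
TR [759.  -71.7 103. ]
BR [510.9 -76.6 103. ]
BL [504.6 153.1 103. ]
knob (array([418.29358692, -31.70087942, 144.40880783]), [np.float64(1.0276382055635882), np.float64(1.0276382055635913)]) [418.5 -32.8 143. ]
pintop (array([430.5506623 ,  30.83841894, 114.83943094]), [np.float64(0.036998205292516385), np.float64(0.03699820529252088)]) [430.1  30.9 120. ]
hair (array([437.09367907,  71.83142599, 112.73597361]), [np.float64(1.8164856956807516), np.float64(1.8164856956807587)]) [437.3  70.  112. ]
hwide (array([455.65473175, 167.14726404, 113.25774046]), [np.float64(2.9436509350951745), np.float64(2.9436509350951914)]) [455.8 164.3 112. ]
o1 [676.8 111.5  87. ]
gr [673.9  42.7  87. ]
o2 [675.5 -31.1  87. ]
o3 [583.2 108.9  87. ]
o4 [580.4  41.3  87. ]
hinge [516.1 144.7 105. ]
```

View pics/c_cad.png

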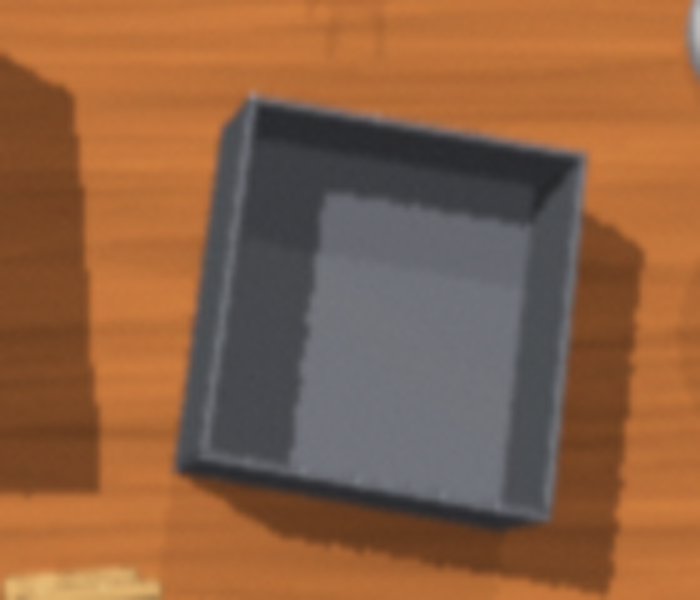

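```bash
cat >> h.py <<'E'
H=np.array([497.1,162.5]);YAW=0.023
def Rz(a): return np.array([[np.cos(a),-np.sin(a)],[np.sin(a),np.cos(a)]])
PIN=H+Rz(YAW)@[-70,-130]
def pivot(th): a=1.833+YAW+th; return H+90*np.array([np.cos(a),np.sin(a)])
def stay(th,lift,brg):  # knob centre + tool rpy for bar bearing brg, lift
    p=pivot(th); d=np.array([np.cos(brg),np.sin(brg)])
    r=285*np.cos(lift)-32*np.sin(lift); z=111+285*np.sin(lift)+32*np.cos(lift)
    k=np.r_[p+r*d,z]
    # tool: x = -bar dir (yaw ~1.4), z = -knob axis
    zk=np.r_[-np.sin(lift)*d,np.cos(lift)]; xb=np.r_[np.cos(lift)*d,np.sin(lift)]
    x=-xb; zt=-zk; y=np.cross(zt,x); M=np.c_[x,y,zt]
    return k,R.from_matrix(M)
def brg_pin(th): v=PIN-pivot(th); return np.arctan2(v[1],v[0])
def tcp_for(k,M,g=18.7): return k+M.apply([0,0,g])
E
python3 - <<'E'
from h import *
for th in (0,.7,1.83): print(th,pivot(th),brg_pin(th),stay(th,0,brg_pin(th))[0], np.linalg.norm(PIN-pivot(th)))
k,M=stay(0,0,brg_pin(0)); t=tcp_for(k,M); e=M.as_euler('xyz');print(t,e)
print(delta([t[0],t[1],240],e))
f=grab_frame("top")
print("dock",plane(f,317,250,60)," cup",plane(f,136,263,85))
E
```

```text
0 [471.77823875 248.86439317] -1.7597157003297128 [418.25592128 -31.06481491 143.        ] 221.88775059422136
0.7 [422.09537911 212.2424049 ] -1.526632666293278 [434.67793119 -72.47970415 143.        ] 181.49484710379042
1.83 [420.11090554 115.88799153] -1.4536685068972734 [ 453.41606032 -167.15929545  143.        ] 85.54961998488
[418.25592128 -31.06481491 124.3       ] [3.14159265 0.         1.38187695]
(array([ 0.3732, -0.4335, -0.0087]), array([-3.000e-03, -2.000e-03, -9.378e+00]))
dock [ 354.85895715 -145.19003687   60.        ]  cup [324.36150337 353.23305084  85.        ]
```

play_rows:
  deltas:
    - [0.0373, -0.0433, 0, 0, 0, -1.4, 0]
    - [0.0746, -0.0867, 0, 0, 0, -2.8, 0]
    - [0.112, -0.13, 0, 0, 0, -4.2, 0]
    - [0.149, -0.173, 0, 0, 0, -5.6, 0]
    - [0.187, -0.217, 0, 0, 0, -7.0, 0]

```text
time_s: 0.9
tool_pos: [320.1, -335.9, 231.2]
ee_rot: [3.141, -0.0, 1.138]
ft_force: [0.7, 0.1, -0.1]
gripper_width: 85.5
```

Run:
```python
from h import *
k,M=stay(0,0,brg_pin(0)); t=tcp_for(k,M); e=M.as_euler('xyz')
s=telemetry.sense();print(s['time_s'],s['tool_pos'],s['ee_rot'],s['ft_force'])
print(delta([t[0],t[1],240],e,s))
```

```text
0.9 [ 320.0610979  -335.92377977  231.24760853] [ 3.14123549e+00 -1.21995723e-04  1.13828558e+00] [ 0.74631616  0.1493204  -0.05055575]
(array([ 0.3179, -0.0386, -0.0087]), array([ 4.000e-03, -1.000e-03, -2.326e+00]))
```

play_rows:
  deltas:
    - [0.048, -0.006, 0, 0, 0, -1.0, 0]
    - [0.096, -0.012, 0, 0, 0, -2.0, 0]
    - [0.144, -0.018, 0, 0, 0, -2.33, 0]
    - [0.192, -0.024, 0, 0, 0, -2.33, 0]
    - [0.24, -0.03, 0, 0, 0, -2.33, 0]

```text
time_s: 1.4
tool_pos: [393.7, -103.6, 231.8]
ee_rot: [3.14, 0.0, 1.382]
ft_force: [1.4, 0.7, 0.1]
gripper_width: 85.5
```

Run:
```python
from h import *
k,M=stay(0,0,brg_pin(0)); t=tcp_for(k,M); e=M.as_euler('xyz')
s=telemetry.sense();print(s['time_s'],s['tool_pos'],s['ee_rot'],s['ft_force'])
print(delta([t[0],t[1],200],e,s))
```

```text
1.4 [ 393.72273619 -103.64912434  231.76905113] [3.13961663e+00 3.00024626e-04 1.38185924e+00] [1.35346137 0.66001047 0.14854644]
(array([0.0759, 0.0104, 0.0318]), array([ 0.019,  0.003, -0.   ]))
```

play_rows:
  deltas:
    - [0.038, 0.005, 0.0, 0, 0, 0, 0]
    - [0.076, 0.0104, 0.0, 0, 0, 0, 0]
    - [0.076, 0.0104, 0.015, 0, 0, 0, 0]
    - [0.076, 0.0104, 0.03, 0, 0, 0, 0]
    - [0.076, 0.0104, 0.03, 0, 0, 0, 0]

```text
time_s: 1.9
tool_pos: [416.9, -30.1, 199.9]
ee_rot: [-3.14, 0.0, 1.383]
ft_force: [-0.5, -0.4, 0.1]
gripper_width: 85.6
```

Run:
```python
from h import *
k,M=stay(0,0,brg_pin(0)); t=tcp_for(k,M); e=M.as_euler('xyz')
s=telemetry.sense();print(s['time_s'],s['tool_pos'],s['ee_rot'],s['ft_force'])
print(delta([t[0],t[1],125],e,s))
f=grab_frame("wrist");cv2.imwrite("pics/d_w.png",f["image"]); print("knob px",proj(f,k,True),"pin",proj(f,np.r_[PIN,120],True))
for n in ("top","scene"): print(blobs(grab_frame(n)["image"],(172,150,100),(6,255,255))[0])
```

```text
1.9 [416.91673289 -30.0956586  199.8856406 ] [-3.13991073e+00  1.03910556e-04  1.38318928e+00] [-0.51724553 -0.41279912  0.0630551 ]
(array([-0.0007,  0.0016,  0.0749]), array([-0.016,  0.001,  0.013]))
knob px [259.64911406 213.93106242] pin [259.75620852 123.17947875]
[([383.6, 68.8], [379, 65, 9, 10, 23]), ([264.8, 90.1], [261, 66, 16, 39, 88]), ([316.0, 96.3], [290, 88, 39, 13, 73]), ([54.4, 170.7], [32, 165, 45, 11, 143]), ([246.8, 247.3], [224, 171, 45, 158, 693]), ([252.4, 251.6], [232, 172, 42, 157, 676]), ([299.6, 200.4], [271, 176, 58, 51, 2105]), ([293.1, 296.1], [243, 186, 93, 162, 2180]), ([326.7, 272.0], [311, 188, 30, 163, 686]), ([255.2, 360.9], [213, 329, 84, 55, 3499])]
[([241.9, 3.8], [221, 0, 37, 15, 225]), ([262.7, 1.7], [260, 0, 8, 5, 26]), ([287.6, 47.5], [277, 38, 22, 19, 190]), ([242.8, 162.9], [239, 157, 9, 13, 94]), ([488.2, 262.2], [463, 260, 49, 7, 169]), ([57.4, 292.2], [53, 278, 10, 29, 140]), ([181.3, 357.7], [126, 305, 104, 61, 881])]
```

View pics/d_w.png

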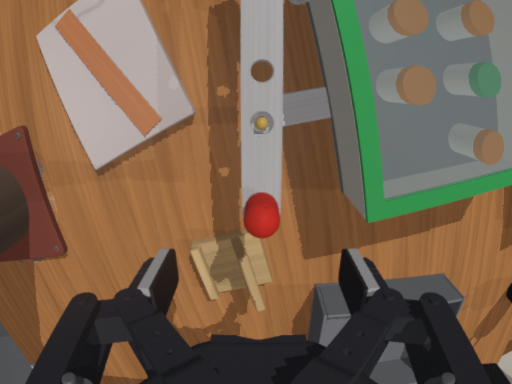

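play_rows:
  deltas:
    - [0, 0.001, 0.03, 0, 0, 0, 0]
    - [0, 0.001, 0.055, 0, 0, 0, 0]
    - [0, 0.001, 0.073, 0, 0, 0, 0]
    - [0, 0.001, 0.074, 0, 0, 0, 0]
    - [0, 0.001, 0.074, 0, 0, 0, 0]

```text
time_s: 2.55
tool_pos: [420.1, -31.9, 129.3]
ee_rot: [3.138, 0.0, 1.381]
ft_force: [-0.4, -0.1, 0.3]
gripper_width: 85.4
```

play_rows:
  deltas:
    - [0, 0, 0, 0, 0, 0, 255]
    - [0, 0, 0, 0, 0, 0, 255]
    - [0, 0, 0, 0, 0, 0, 255]
    - [0, 0, 0, 0, 0, 0, 255]
    - [0, 0, 0, 0, 0, 0, 255]

```text
time_s: 3.05
tool_pos: [420.3, -32.0, 129.6]
ee_rot: [3.138, 0.001, 1.381]
ft_force: [0.7, -1.1, 1.5]
gripper_width: 23.9
```

```bash
cat >> h.py <<'E'
def sdelta(th,lift,brg,s=None,g=18.7):
    k,M=stay(th,lift,brg); t=tcp_for(k,M,g); return np.r_[delta(t,M.as_euler('xyz'),s)[0],delta(t,M.as_euler('xyz'),s)[1]]
E
python3 - <<'E'
from h import *
s=telemetry.sense();print(s['time_s'],s['tool_pos'],s['ee_rot'],s['ft_force'],s['gripper_width'])
b0=brg_pin(0)
for l in (.0,.05,.1,.15,.2,.25): print(l,sdelta(0,l,b0,s))
E
```

```text
3.05 [420.29222716 -32.02931675 129.60714855] [3.13769999e+00 6.06579364e-04 1.38067841e+00] [ 0.69448612 -1.10926651  1.4509725 ] 23.930385745259215
0.0 [ 0.0006 -0.0022  0.0053  0.037   0.006  -0.011 ]
0.05 [ 0.0016 -0.0021 -0.0089  0.037  -0.472  -0.012 ]
0.1 [ 0.0033 -0.0021 -0.0231  0.037  -0.949  -0.013 ]
0.15 [ 0.0057 -0.002  -0.0371  0.036  -1.427  -0.014 ]
0.2 [ 0.0089 -0.002  -0.0511  0.036  -1.904  -0.015 ]
0.25 [ 1.270e-02 -1.900e-03 -6.480e-02  3.600e-02 -2.382e+00 -1.600e-02]
```

play_rows:
  deltas:
    - [0.001, 0, -0.0142, 0, -0.48, 0, 255]
    - [0.0027, 0, -0.0284, 0, -0.95, 0, 255]
    - [0.0051, 0, -0.0424, 0, -1.43, 0, 255]
    - [0.0083, 0, -0.0564, 0, -1.91, 0, 255]
    - [0.0121, 0, -0.0701, 0, -2.39, 0, 255]

```text
time_s: 3.55
tool_pos: [422.1, -19.4, 200.0]
ee_rot: [3.138, 0.252, 1.38]
ft_force: [-0.4, 2.7, -2.2]
gripper_width: 24.1
```

Run:
```python
from h import *
s=telemetry.sense();print(s['time_s'],s['tool_pos'],s['ee_rot'],s['ft_force'],s['gripper_width'])
b0=brg_pin(0);b1=brg_pin(1.83)
z=sdelta(0,.25,b0,s,13.4);print(z)
for t in np.linspace(0,1,21): print(round(1.83*t,3),sdelta(1.83*t,.25,b0+(b1-b0)*t,s,13.4))
f=grab_frame("wrist");cv2.imwrite("pics/e_w.png",f["image"])
f=grab_frame("scene");zoom(f["image"],160,100,240,190,3,"e_s.png")
```

```text
3.55 [422.08186343 -19.372841   199.99195591] [3.13801098 0.25180183 1.37978642] [-0.36896368  2.74149645 -2.17304919] 24.096626277762212
[ 0.0013 -0.0016  0.0001  0.029   0.017  -0.019 ]
0.0 [ 0.0013 -0.0016  0.0001  0.029   0.017  -0.019 ]
0.092 [-0.0026 -0.0045  0.0011 -0.007   0.017  -0.161 ]
0.183 [-0.0071 -0.0071  0.0023 -0.043   0.018  -0.302 ]
0.275 [-0.0121 -0.0093  0.0036 -0.08    0.018  -0.444 ]
0.366 [-0.0176 -0.0109  0.005  -0.116   0.018  -0.586 ]
0.458 [-0.0235 -0.0119  0.0065 -0.152   0.018  -0.727 ]
0.549 [-0.0297 -0.0124  0.0081 -0.188   0.019  -0.869 ]
0.641 [-0.0363 -0.0122  0.0098 -0.225   0.019  -1.01  ]
0.732 [-0.0432 -0.0113  0.0115 -0.261   0.019  -1.152 ]
0.824 [-0.0502 -0.0098  0.0134 -0.297   0.019  -1.293 ]
0.915 [-0.0574 -0.0075  0.0152 -0.334   0.02   -1.435 ]
1.007 [-0.0647 -0.0045  0.0171 -0.37    0.02   -1.576 ]
1.098 [-7.190e-02 -8.000e-04  1.900e-02 -4.060e-01  2.000e-02 -1.718e+00]
1.19 [-0.0791  0.0037  0.0208 -0.443   0.02   -1.859 ]
1.281 [-0.0862  0.0089  0.0227 -0.479   0.021  -2.001 ]
1.372 [-0.093   0.0148  0.0245 -0.515   0.021  -2.143 ]
1.464 [-0.0996  0.0215  0.0262 -0.551   0.021  -2.284 ]
1.556 [-0.1059  0.0288  0.0278 -0.588   0.021  -2.426 ]
1.647 [-0.1118  0.0368  0.0294 -0.624   0.022  -2.567 ]
1.739 [-0.1173  0.0454  0.0308 -0.66    0.022  -2.709 ]
1.83 [-0.1222  0.0546  0.0321 -0.697   0.022  -2.85  ]
```

View pics/e_w.png

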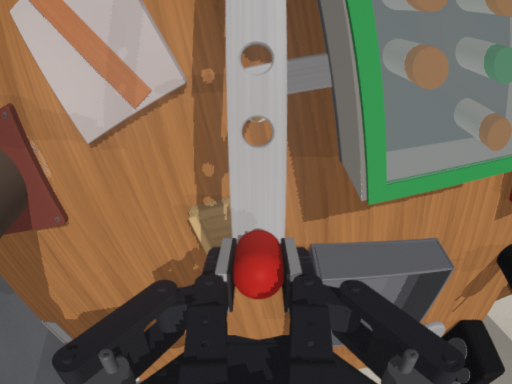

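View pics/e_s.png

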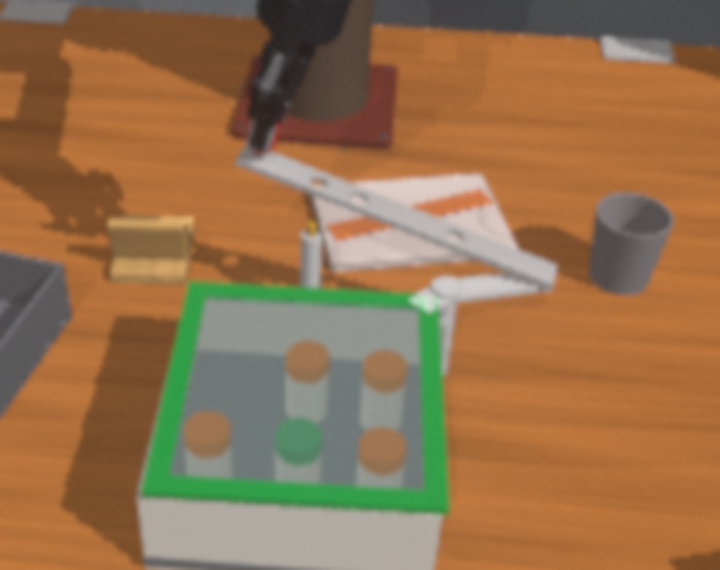

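play_rows:
  deltas:
    - [-0.0039, -0.0029, 0.001, -0.036, 0, -0.14, 255]
    - [-0.0084, -0.0055, 0.0022, -0.07, 0, -0.28, 255]
    - [-0.0189, -0.0093, 0.005, -0.145, 0, -0.57, 255]
    - [-0.031, -0.0108, 0.008, -0.217, 0, -0.85, 255]
    - [-0.0445, -0.0097, 0.0114, -0.29, 0, -1.13, 255]

```text
time_s: 4.15
tool_pos: [403.9, -62.5, 199.6]
ee_rot: [3.137, 0.25, 1.506]
ft_force: [1.2, 3.9, -1.5]
gripper_width: 24.1
```

Run:
```python
from h import *
s=telemetry.sense();print(s['time_s'],s['tool_pos'],s['ee_rot'],s['ft_force'],s['gripper_width'])
b0=brg_pin(0);b1=brg_pin(1.83)
for t in np.linspace(.25,1.0,16): print(round(1.83*t,3),sdelta(1.83*t,.25,b0+(b1-b0)*t,s,13.4))
f=grab_frame("scene");zoom(f["image"],160,100,240,190,3,"f_s.png")
```

```text
4.15 [403.86413623 -62.52034811 199.60850574] [3.13744675 0.24971547 1.50590767] [ 1.17650657  3.90840475 -1.53064314] 24.0935064353717
0.458 [ 0.0209  0.0005 -0.0053  0.152  -0.004   0.44  ]
0.549 [ 0.0148 -0.0007 -0.0037  0.116  -0.003   0.298 ]
0.64 [ 0.0082 -0.0014 -0.002   0.08   -0.003   0.156 ]
0.732 [ 0.0013 -0.0015 -0.0003  0.043  -0.003   0.015 ]
0.824 [-0.0059 -0.0008  0.0016  0.007  -0.002  -0.127 ]
0.915 [-0.0133  0.0005  0.0035 -0.029  -0.002  -0.268 ]
1.007 [-0.0209  0.0025  0.0054 -0.065  -0.002  -0.41  ]
1.098 [-0.0285  0.0053  0.0074 -0.101  -0.002  -0.551 ]
1.19 [-0.0362  0.0088  0.0093 -0.137  -0.001  -0.693 ]
1.281 [-0.0438  0.013   0.0113 -0.173  -0.001  -0.835 ]
1.372 [-0.0514  0.018   0.0133 -0.21   -0.001  -0.976 ]
1.464 [-0.0587  0.0238  0.0152 -0.246  -0.     -1.118 ]
1.556 [-0.0659  0.0302  0.017  -0.282  -0.     -1.259 ]
1.647 [-0.0727  0.0374  0.0188 -0.318   0.     -1.401 ]
1.739 [-0.0792  0.0452  0.0205 -0.354   0.     -1.543 ]
1.83 [-8.520e-02  5.370e-02  2.200e-02 -3.900e-01  1.000e-03 -1.684e+00]
```

View pics/f_s.png

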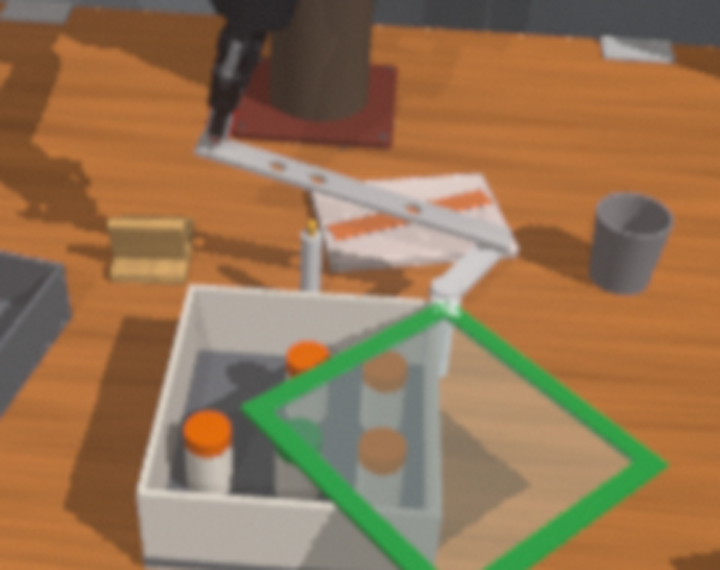

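play_rows:
  deltas:
    - [-0.007, 0.0007, 0.0016, 0, 0, -0.13, 255]
    - [-0.0146, 0.002, 0.0035, -0.04, 0, -0.27, 255]
    - [-0.0298, 0.0068, 0.0074, -0.12, 0, -0.55, 255]
    - [-0.0451, 0.0145, 0.0113, -0.18, 0, -0.84, 255]
    - [-0.06, 0.0253, 0.0152, -0.25, 0, -1.12, 255]

```text
time_s: 4.7
tool_pos: [424.3, -128.9, 199.7]
ee_rot: [-3.141, 0.252, 1.628]
ft_force: [0.8, 4.3, -2.7]
gripper_width: 24.2
```

Run:
```python
from h import *
s=telemetry.sense();print(s['time_s'],s['tool_pos'],s['ee_rot'],s['ft_force'],s['gripper_width'])
b0=brg_pin(0);b1=brg_pin(1.83)
for t in np.linspace(.7,1.0,7): print(round(1.83*t,3),sdelta(1.83*t,.25,b0+(b1-b0)*t,s,13.4))
```

```text
4.7 [ 424.2854312  -128.87704548  199.65259383] [-3.14073611  0.25186354  1.62821116] [ 0.76852797  4.32928334 -2.68663014] 24.15366669938714
1.281 [ 0.0203 -0.0091 -0.0051  0.068   0.018   0.297 ]
1.372 [ 0.0122 -0.0051 -0.003   0.032   0.018   0.155 ]
1.464 [ 0.0042 -0.0003 -0.001  -0.005   0.018   0.014 ]
1.556 [-0.0036  0.0052  0.0011 -0.041   0.018  -0.128 ]
1.647 [-0.0112  0.0114  0.003  -0.077   0.018  -0.269 ]
1.738 [-0.0186  0.0184  0.0049 -0.113   0.018  -0.411 ]
1.83 [-0.0256  0.0261  0.0067 -0.15    0.018  -0.552 ]
```

play_rows:
  deltas:
    - [-0.0049, 0.0067, 0.001, -0.04, 0, -0.13, 255]
    - [-0.0125, 0.0129, 0.003, -0.08, 0, -0.27, 255]
    - [-0.02, 0.02, 0.005, -0.12, 0, -0.42, 255]
    - [-0.0269, 0.0276, 0.0067, -0.16, 0, -0.56, 255]
    - [-0.0269, 0.0276, 0.0067, -0.16, 0, -0.56, 255]

```text
time_s: 5.2
tool_pos: [454.3, -156.2, 200.3]
ee_rot: [3.14, 0.254, 1.689]
ft_force: [0.1, -0.5, -0.6]
gripper_width: 24.1
```

Run:
```python
from h import *
s=telemetry.sense();print(s['time_s'],s['tool_pos'],s['ee_rot'],s['ft_force'],s['gripper_width'])
b1=brg_pin(1.83)
print(sdelta(1.83,.25,b1,s,13.4))
f=grab_frame("wrist");cv2.imwrite("pics/g_w.png",f["image"]);zoom(f["image"],180,0,160,120,5,"g_w5.png")
print("pin",proj(f,np.r_[PIN,120],True))
p=pivot(1.83);d=(PIN-p)/np.linalg.norm(PIN-p)
for r in (85.4,181.7,221.9): print(r,proj(f,np.r_[p+d*r*np.cos(.25),111+r*np.sin(.25)],True))
f=grab_frame("scene");zoom(f["image"],160,80,240,190,3,"g_s.png")
```

```text
5.2 [ 454.34862983 -156.18292158  200.27373281] [3.14037641 0.25353701 1.68904951] [ 0.05325137 -0.54818238 -0.58731449] 24.101062947488348
[ 0.0028 -0.0022  0.      0.014   0.034   0.01  ]
pin [253.89839109 -84.53905546]
85.4 [253.68753539 -94.67050733]
181.7 [253.1123375   53.19086441]
221.9 [253.15576243 127.09827286]
```

View pics/g_w.png

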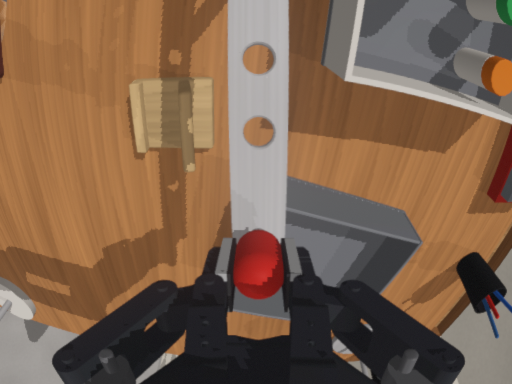

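View pics/g_s.png

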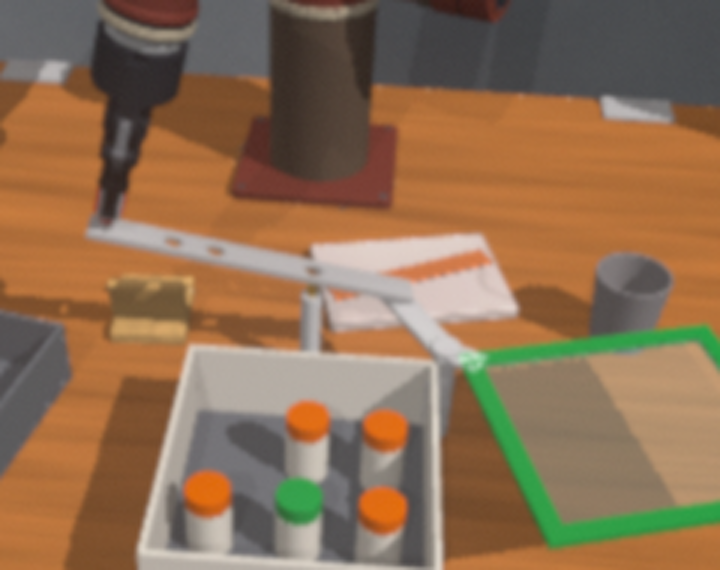

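View pics/g_w5.png

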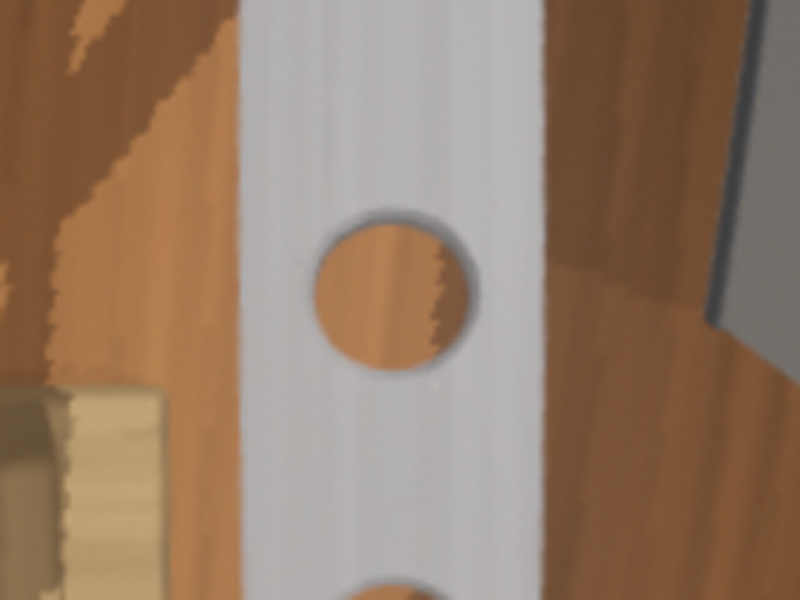

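Run:
```python
from h import *
f=grab_frame("scene");g=grab_frame("top");zoom(g["image"],160,150,130,130,5,"h_t.png");zoom(f["image"],240,155,60,45,12,"h_s.png")
p=pivot(1.83);d=(PIN-p)/np.linalg.norm(PIN-p)
for fr,x,y,k in((f,240,155,12),(g,160,150,5)):
  q=lambda P:((proj(fr,P)-[x,y]+.5)*k-.5).round(1)
  print("pin",q(np.r_[PIN,120]),"hole",[q(np.r_[p+d*r*np.cos(.25),111+r*np.sin(.25)]) for r in (85.4,181.7)],"piv",q(np.r_[p,111]))
```

```text
pin [287.2 222.7] hole [array([300. , 181.9]), array([-92.3,  97.1])] piv [637.  254.8]
pin [472.6 361.3] hole [array([467.5, 360. ]), array([646.3, 333.1])] piv [315.4 382.8]
```

View pics/h_t.png

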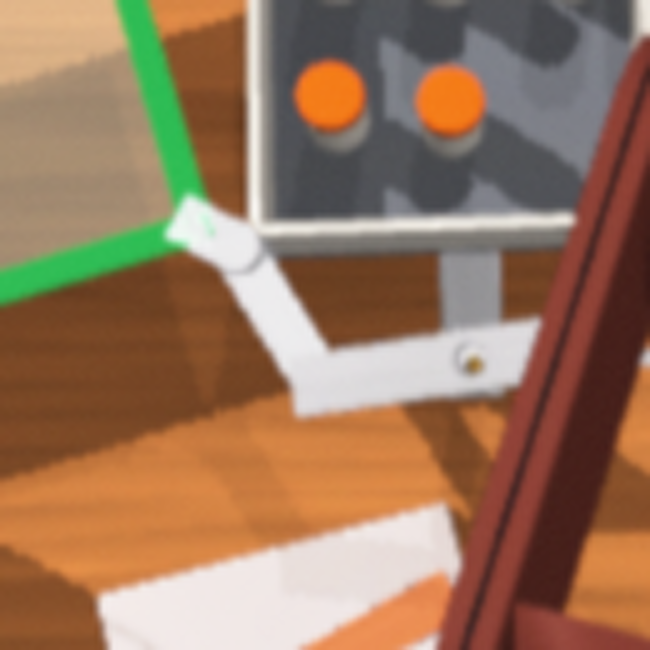

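View pics/h_s.png

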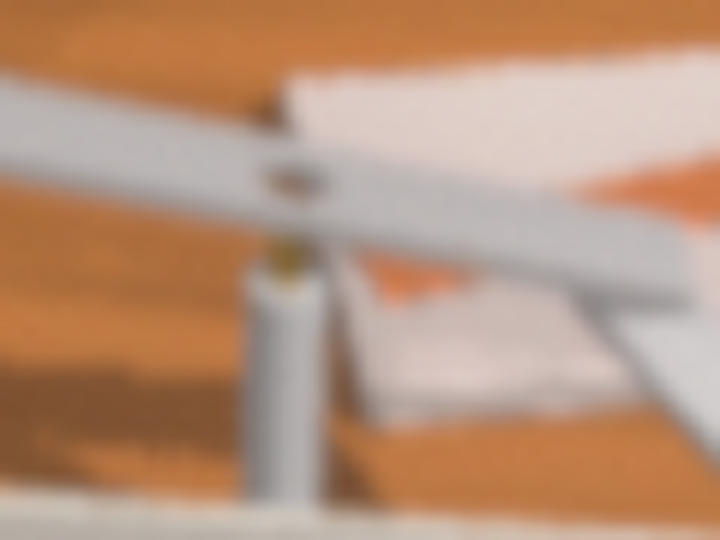

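Run:
```python
from h import *
s=telemetry.sense();b1=brg_pin(1.83);print(s['time_s'])
for l in (.25,.2,.15,.1,.05,.0,-.02): print(l,sdelta(1.83,l,b1,s,13.4)-np.r_[.0010,-.0018,0,0,0,0])
```

```text
5.4
0.25 [0.0004 0.0004 0.0001 0.01   0.021  0.008 ]
0.2 [-1.00e-04  4.00e-04  1.44e-02  1.00e-02  4.99e-01  8.00e-03]
0.15 [1.00e-04 4.00e-04 2.86e-02 9.00e-03 9.76e-01 8.00e-03]
0.1 [9.000e-04 3.000e-04 4.290e-02 9.000e-03 1.454e+00 8.000e-03]
0.05 [2.500e-03 3.000e-04 5.710e-02 9.000e-03 1.931e+00 9.000e-03]
0.0 [4.800e-03 3.000e-04 7.120e-02 9.000e-03 2.409e+00 9.000e-03]
-0.02 [6.00e-03 3.00e-04 7.68e-02 9.00e-03 2.60e+00 9.00e-03]
```

play_rows:
  deltas:
    - [0.0003, 0.0003, 0.0144, 0, 0.5, 0, 255]
    - [0.0003, 0.0003, 0.0286, 0, 0.98, 0, 255]
    - [0.001, 0.0003, 0.0429, 0, 1.45, 0, 255]
    - [0.0025, 0.0003, 0.0571, 0, 1.93, 0, 255]
    - [0.0025, 0.0003, 0.0571, 0, 1.93, 0, 255]

```text
time_s: 5.9
tool_pos: [453.8, -166.7, 142.3]
ee_rot: [-3.139, 0.047, 1.687]
ft_force: [-0.7, 1.3, -1.3]
gripper_width: 23.7
```

Run:
```python
from h import *
s=telemetry.sense();b1=brg_pin(1.83);print(s['time_s'],s['tool_pos'],s['ft_force'],s['torque'])
for l in (.05,.0,-.02): print(l,sdelta(1.83,l,b1,s,13.4)-np.r_[.0008,-.0020,0,0,0,0])
g=grab_frame("top");zoom(g["image"],160,150,130,130,5,"i_t.png")
```

```text
5.9 [ 453.83324304 -166.7005588   142.25662567] [-0.73361368  1.26227582 -1.25717602] [ 0.24297163 -0.17382487 -0.19695065]
0.05 [ 0.      0.0015 -0.0016 -0.02   -0.024  -0.006 ]
0.0 [-0.0006  0.0016  0.0127 -0.02    0.453  -0.006 ]
-0.02 [-0.0007  0.0016  0.0184 -0.02    0.644  -0.006 ]
```

View pics/i_t.png

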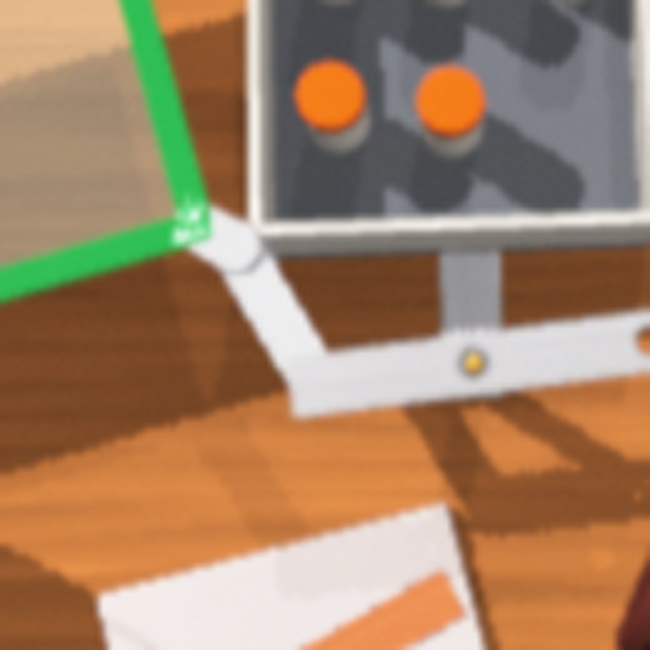

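Pin is centred in the wide hole at (473,361). Finish lowering, release.

play_rows:
  deltas:
    - [0, 0, 0.006, 0, 0.2, 0, 255]
    - [-0.0003, 0.0003, 0.0115, 0, 0.4, 0, 255]
    - [-0.0003, 0.0003, 0.0125, 0, 0.44, 0, 255]
    - [-0.0003, 0.0003, 0.0125, 0, 0.44, 0, 255]
    - [-0.0003, 0.0003, 0.0125, 0, 0.44, 0, 255]

```text
time_s: 6.45
tool_pos: [454.7, -167.4, 131.0]
ee_rot: [-3.14, 0.003, 1.688]
ft_force: [0.1, 1.1, -0.3]
gripper_width: 24.3
```

play_rows:
  deltas:
    - [0, 0, 0, 0, 0, 0, 0]
    - [0, 0, 0, 0, 0, 0, 0]
    - [0, 0, 0, 0, 0, 0, 0]
    - [0, 0, 0, 0, 0, 0, 0]
    - [0, 0, -0.01, 0, 0, 0, 0]

```text
time_s: 6.95
tool_pos: [453.7, -166.8, 140.0]
ee_rot: [-3.138, 0.002, 1.688]
ft_force: [-0.4, -0.8, -0.6]
gripper_width: 85.4
```

play_rows:
  deltas:
    - [0, 0, -0.04, 0, 0, 0, 0]
    - [0, 0, -0.08, 0, 0, 0, 0]
    - [0, 0, -0.12, 0, 0, 0, 0]
    - [0, 0, -0.13, 0, 0, 0, 0]
    - [0, 0, -0.13, 0, 0, 0, 0]

```text
time_s: 7.45
tool_pos: [455.3, -167.2, 272.9]
ee_rot: [3.141, 0.005, 1.688]
ft_force: [0.2, 0.6, 0.2]
gripper_width: 85.2
```

Run:
```python
from h import *
s=telemetry.sense();print(s['time_s'],s['tool_pos'],s['ee_rot'],s['ft_force'],s['gripper_width'])
g=grab_frame("top");zoom(g["image"],160,80,270,190,2.9,"j_t.png")
f=grab_frame("scene");zoom(f["image"],160,100,200,160,4,"j_s.png")
```

```text
7.45 [ 455.33474583 -167.20009035  272.93040536] [3.14085992 0.0049065  1.68778141] [0.19372754 0.56830972 0.20178619] 85.2454086030671
```

View pics/j_t.png

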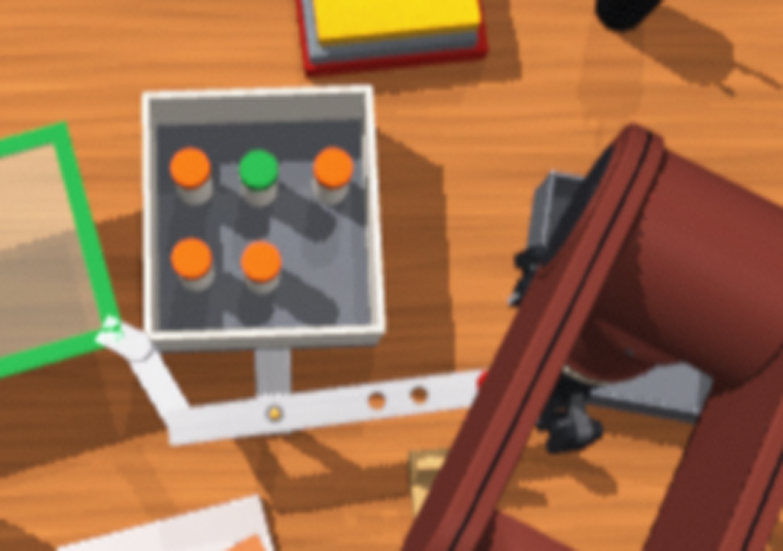

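View pics/j_s.png

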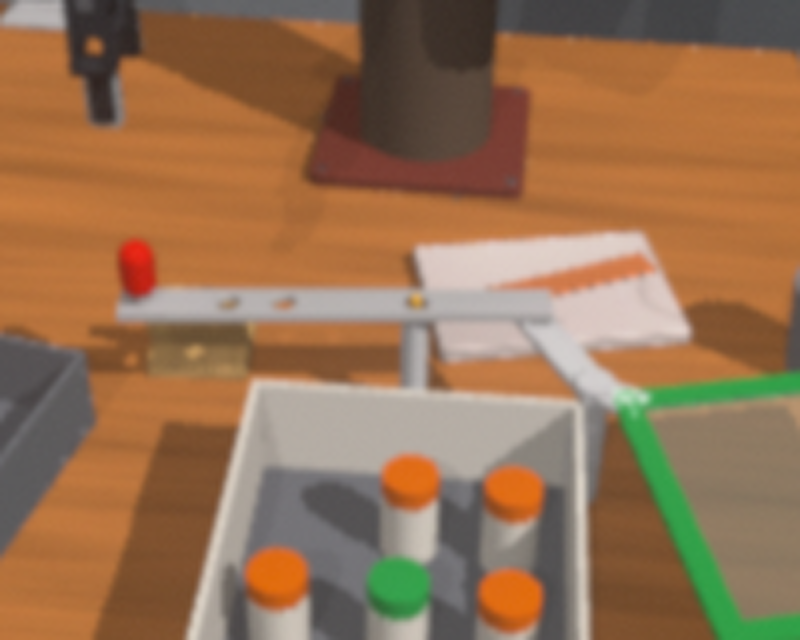

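```bash
cat >> h.py <<'E'
def caps(z=87):
    out={}
    for n,fr in (("top",grab_frame("top")),("scene",grab_frame("scene"))):
        im=fr["image"]
        for col,lo,hi in(("O",(6,200,180),(16,255,255)),("G",(55,120,60),(80,255,255))):
            out[n,col]=[(plane(fr,*c,z)[:2].round(1).tolist(),st[2:]) for c,st in blobs(im,lo,hi,20)[0]]
    return out
E
python3 - <<'E'
from h import *
for k,v in caps().items(): print(k,v)
f=grab_frame("top")
K=lambda U,V:((U+.5)/5-.5+300,(V+.5)/5-.5+120)
P=[plane(f,*K(*u),70) for u in ((252,98),(583,155),(548,520),(205,460))]
for p in P: print(p.round(1))
print("caddy",np.mean(P,0))
# tray floor grid
for i in (-48,48):
  for j in (-70,0,70): print(i,j,np.array([631.6,40.8])+Rz(YAW)@[i,j])
E
```

```text
('top', 'O') [([677.7, 112.3], [13, 12, 127]), ([676.7, -30.5], [12, 12, 120]), ([584.9, 110.1], [13, 13, 127]), ([580.4, 41.8], [12, 13, 119])]
('top', 'G') [([577.3, 334.4], [103, 99, 1736]), ([675.8, 43.4], [13, 13, 141])]
('scene', 'O') [([590.7, 44.9], [13, 11, 104]), ([593.8, 112.9], [13, 11, 113]), ([685.2, -28.2], [14, 13, 143]), ([685.6, 114.7], [15, 14, 151])]
('scene', 'G') [([595.6, 333.3], [125, 73, 1594]), ([685.3, 45.9], [15, 14, 169])]
[ 675.1 -254.    70. ]
[ 638.5 -445.7   70. ]
[ 425.6 -406.4   70. ]
[ 461.4 -214.8   70. ]
caddy [ 550.1408715  -330.24614517   70.        ]
-48 -70 [585.2225535  -30.28538848]
-48 0 [583.61269544  39.69609733]
-48 70 [582.00283738 109.67758315]
48 -70 [681.19716262 -28.07758315]
48 0 [679.58730456  41.90390267]
48 70 [677.9774465  111.88538848]
```

```bash
cat >> h.py <<'E'
def go(x,y,z,yaw):
    s=telemetry.sense(); d,w=delta([x,y,z],[np.pi,0,yaw],s)
    print(s['time_s'],'d',d,'w',w,'F',np.round(s['ft_force'],1),'w',round(s['gripper_width'],1),'|d|',round(float(np.linalg.norm(d)),3))
E
python3 -c "
from h import *
go(677,-30.5,150,1.594)"
```

```text
7.7 d [0.1084 0.2388 0.1164] w [-0.062 -0.001  0.895] F [0.6 0.6 0.4] w 85.5 |d| 0.287
```

play_rows:
  deltas:
    - [0.018, 0.04, 0.0, 0, 0, 0.3, 60]
    - [0.036, 0.08, 0.02, 0, 0, 0.6, 60]
    - [0.054, 0.12, 0.04, -0.06, 0, 0.9, 60]
    - [0.072, 0.16, 0.06, -0.06, 0, 0.9, 60]
    - [0.09, 0.2, 0.08, -0.06, 0, 0.9, 60]

```text
time_s: 8.2
tool_pos: [641.2, -52.1, 183.9]
ee_rot: [-3.139, -0.001, 1.593]
ft_force: [1.4, -0.1, 0.6]
gripper_width: 65.1
```

```bash
python3 -c "
from h import *
go(677,-30.5,150,1.594)"
```

```text
8.2 d [0.0207 0.0363 0.0338] w [-0.027 -0.006 -0.006] F [ 1.4 -0.1  0.6] w 65.1 |d| 0.054
```

play_rows:
  deltas:
    - [0.01, 0.018, 0.012, 0, 0, 0, 60]
    - [0.0207, 0.0363, 0.024, 0, 0, 0, 60]
    - [0.0207, 0.0363, 0.034, 0, 0, 0, 60]
    - [0.0207, 0.0363, 0.034, 0, 0, 0, 60]
    - [0.0207, 0.0363, 0.034, 0, 0, 0, 60]

```text
time_s: 8.7
tool_pos: [675.8, -31.0, 149.1]
ee_rot: [-3.137, -0.001, 1.593]
ft_force: [0.3, -0.4, 0.6]
gripper_width: 65.1
```

```bash
python3 -c "
from h import *
go(677,-30.5,48,1.594)
f=grab_frame('wrist');cv2.imwrite('pics/k_w.png',f['image'])
for c,st in blobs(f['image'],(6,200,150),(16,255,255),60)[0]: print(c,st,plane(f,*c,87,True).round(1))
for c,st in blobs(f['image'],(55,120,60),(80,255,255),60)[0]: print('G',c,st,plane(f,*c,87,True).round(1))
"
```

```text
8.7 d [0.0005 0.0017 0.1011] w [-0.046 -0.006 -0.01 ] F [ 0.3 -0.4  0.6] w 65.1 |d| 0.101
[140.3, 20.7] [117, 0, 52, 45, 1687] [589.4 109.4  87. ]
[263.0, 27.6] [243, 6, 51, 31, 119] [676.4  99.6  87. ]
G [264.3, 106.5] [237, 80, 56, 54, 2350] [678.6  44.6  87. ]
```

View pics/k_w.png

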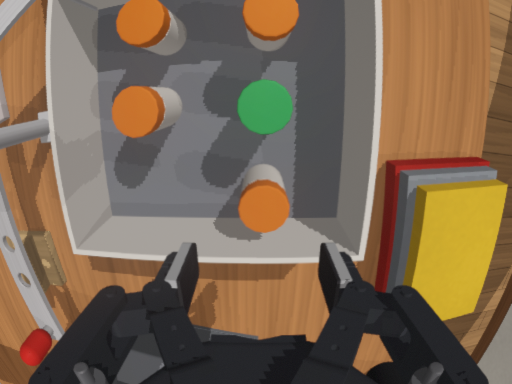

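```bash
python3 -c "
from h import *
f=grab_frame('wrist')
for c,st in blobs(f['image'],(6,180,130),(14,255,255),300)[0]: print(c,st,plane(f,*c,87,True).round(1))
print(plane(f,264,206,87,True))
"
```

```text
[141.0, 20.9] [116, 0, 53, 46, 1843] [590.3 109.2  87. ]
[269.1, 16.3] [242, 0, 55, 38, 1751] [681.1 108.1  87. ]
[136.7, 110.3] [112, 86, 51, 51, 2007] [587.4  43.   87. ]
[262.6, 205.4] [238, 180, 50, 51, 1972] [680.  -27.7  87. ]
[681.02880799 -28.16626332  87.        ]
```

play_rows:
  deltas:
    - [0.002, 0.003, 0.03, 0, 0, 0, 60]
    - [0.002, 0.003, 0.06, 0, 0, 0, 60]
    - [0.002, 0.003, 0.085, 0, 0, 0, 60]
    - [0.002, 0.003, 0.1, 0, 0, 0, 60]
    - [0.002, 0.003, 0.101, 0, 0, 0, 60]

```text
time_s: 9.3
tool_pos: [677.9, -29.5, 48.0]
ee_rot: [-3.136, -0.001, 1.592]
ft_force: [-0.5, -0.5, -0.2]
gripper_width: 65.0
```

play_rows:
  deltas:
    - [0, 0, 0, 0, 0, 0, 255]
    - [0, 0, 0, 0, 0, 0, 255]
    - [0, 0, 0, 0, 0, 0, 255]
    - [0, 0, 0, 0, 0, 0, 255]
    - [0, 0, -0.01, 0, 0, 0, 255]

```text
time_s: 9.8
tool_pos: [677.1, -29.4, 57.5]
ee_rot: [-3.135, -0.001, 1.592]
ft_force: [-0.7, 0.3, -1.4]
gripper_width: 37.1
```

play_rows:
  deltas:
    - [0, 0, -0.03, 0, 0, 0, 255]
    - [0, 0, -0.06, 0, 0, 0, 255]
    - [0, 0, -0.09, 0, 0, 0, 255]
    - [0, 0, -0.12, 0, 0, 0, 255]
    - [0, 0, -0.13, 0, 0, 0, 255]

```text
time_s: 10.3
tool_pos: [680.0, -29.8, 192.5]
ee_rot: [-3.141, 0.0, 1.592]
ft_force: [0.5, -1.5, -0.3]
gripper_width: 36.9
```

```bash
cat >> h.py <<'E'
CAD=np.array([550.1,-330.2]);CY=-0.18
def slot(i,j): return CAD+Rz(CY)@[i*50,j*44]
E
python3 -c "
from h import *
for i in(-1,1):
  for j in(-1,1): print(i,j,slot(i,j))
x,y=slot(1,-1)
go(x,y,175,1.39)
f=grab_frame('wrist');cv2.imwrite('pics/l_w.png',f['image'])
"
```

```text
-1 -1 [ 493.03051413 -364.53764381]
-1 1 [ 508.78511659 -277.95939885]
1 -1 [ 591.41488341 -382.44060115]
1 1 [ 607.16948587 -295.86235619]
10.3 d [-0.3507 -0.0961  0.0176] w [-0.005  0.002  1.93 ] F [ 0.5 -1.5 -0.3] w 36.9 |d| 0.364
```

View pics/l_w.png

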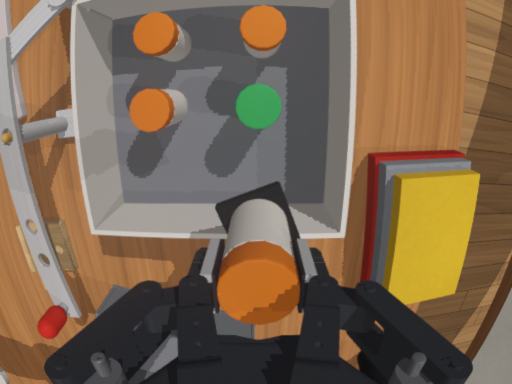

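play_rows:
  deltas:
    - [-0.04, -0.011, 0, 0, 0, 0.4, 255]
    - [-0.08, -0.022, 0, 0, 0, 0.8, 255]
    - [-0.12, -0.033, 0, 0, 0, 1.2, 255]
    - [-0.16, -0.044, 0, 0, 0, 1.6, 255]
    - [-0.2, -0.055, 0, 0, 0, 1.93, 255]

```text
time_s: 10.85
tool_pos: [627.9, -231.9, 190.4]
ee_rot: [-3.139, -0.001, 1.389]
ft_force: [0.7, -0.5, -0.7]
gripper_width: 36.9
```

```bash
python3 -c "
from h import *
x,y=slot(1,-1)
go(x,y,175,1.39)
f=grab_frame('wrist');cv2.imwrite('pics/m_w.png',f['image'])
f=grab_frame('scene');zoom(f['image'],40,140,200,140,4,'m_s.png')
"
```

```text
10.85 d [-0.1547 -0.0085  0.0153] w [-0.029 -0.006 -0.014] F [ 0.7 -0.5 -0.7] w 36.9 |d| 0.156
```

View pics/m_w.png

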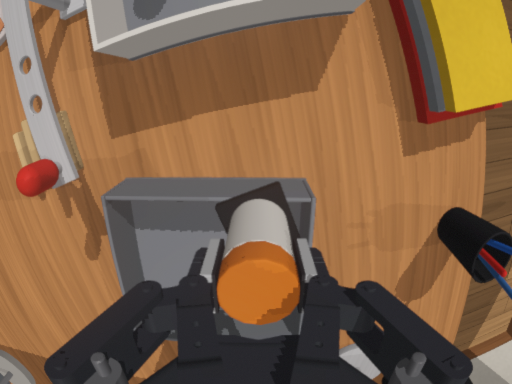

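View pics/m_s.png

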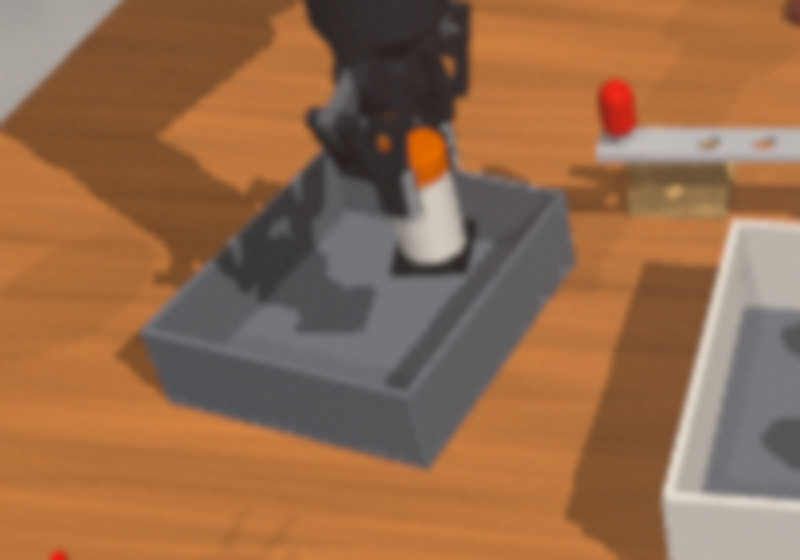

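```bash
python3 -c "
from h import *
f=grab_frame('wrist')
print(plane(f,104,198,70,True),plane(f,315,193,70,True))
x,y=slot(1,-1)
go(x,y,55,1.39)
"
```

```text
[ 467.96835998 -218.10793173   70.        ] [ 678.59741933 -252.18097192   70.        ]
11.0 d [-0.1534 -0.0077  0.1354] w [-0.03  -0.003 -0.04 ] F [-0.2  0.3  0.2] w 36.8 |d| 0.205
```

play_rows:
  deltas:
    - [-0.04, -0.002, 0, 0, 0, 0, 255]
    - [-0.08, -0.004, 0.01, 0, 0, 0, 255]
    - [-0.12, -0.006, 0.03, 0, 0, 0, 255]
    - [-0.153, -0.008, 0.05, 0, 0, 0, 255]
    - [-0.153, -0.008, 0.08, 0, 0, 0, 255]

```text
time_s: 11.5
tool_pos: [590.9, -385.7, 110.2]
ee_rot: [-3.14, 0.002, 1.383]
ft_force: [-0.2, -0.4, -0.4]
gripper_width: 37.0
```

```bash
python3 -c "
from h import *
x,y=slot(1,-1)
go(x,y,53,1.39)
"
```

```text
11.5 d [0.0034 0.     0.0572] w [-0.012  0.018 -0.065] F [-0.2 -0.4 -0.4] w 37.0 |d| 0.057
```

play_rows:
  deltas:
    - [0.002, 0, 0.025, 0, 0, 0, 255]
    - [0.002, 0, 0.045, 0, 0, 0, 255]
    - [0.002, 0, 0.056, 0, 0, 0, 255]
    - [0.002, 0, 0.057, 0, 0, 0, 255]
    - [0.002, 0, 0.057, 0, 0, 0, 100]

```text
time_s: 12.0
tool_pos: [591.7, -383.0, 53.0]
ee_rot: [-3.14, 0.002, 1.384]
ft_force: [-0.2, 0.4, -0.4]
gripper_width: 50.0
```

play_rows:
  deltas:
    - [0, 0, 0, 0, 0, 0, 60]
    - [0, 0, 0, 0, 0, 0, 60]
    - [0, 0, -0.03, 0, 0, 0, 60]
    - [0, 0, -0.07, 0, 0, 0, 60]
    - [0, 0, -0.11, 0, 0, 0, 60]

```text
time_s: 12.5
tool_pos: [591.7, -382.6, 164.2]
ee_rot: [-3.14, 0.001, 1.384]
ft_force: [0.6, -0.1, 1.1]
gripper_width: 65.5
```

```bash
python3 -c "
from h import *
go(588,42,150,1.594)
f=grab_frame('wrist');cv2.imwrite('pics/n_w.png',f['image'])
"
```

```text
12.5 d [ 0.4165 -0.0823  0.0138] w [-0.017  0.011 -2.002] F [ 0.6 -0.1  1.1] w 65.5 |d| 0.425
```

View pics/n_w.png

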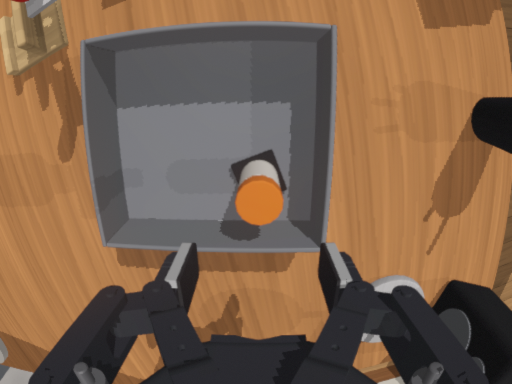

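play_rows:
  deltas:
    - [0.045, -0.009, -0.01, 0, 0, -0.5, 60]
    - [0.09, -0.018, -0.01, 0, 0, -1.0, 60]
    - [0.135, -0.027, -0.01, 0, 0, -1.5, 60]
    - [0.18, -0.036, -0.01, 0, 0, -2.0, 60]
    - [0.225, -0.045, -0.01, 0, 0, -2.0, 60]

```text
time_s: 13.05
tool_pos: [592.6, -154.1, 182.8]
ee_rot: [3.132, 0.01, 1.595]
ft_force: [0.1, -0.1, 1.0]
gripper_width: 65.5
```

```bash
python3 -c "
from h import *
go(586,41,150,1.594)
"
```

```text
13.05 d [ 0.1955 -0.0022  0.0309] w [0.093 0.094 0.01 ] F [ 0.1 -0.1  1. ] w 65.5 |d| 0.198
```

play_rows:
  deltas:
    - [0.045, 0, 0, 0.09, 0.09, 0, 60]
    - [0.09, 0, 0.01, 0.09, 0.09, 0, 60]
    - [0.135, -0.001, 0.02, 0.09, 0.09, 0, 60]
    - [0.18, -0.002, 0.03, 0.09, 0.09, 0, 60]
    - [0.1955, -0.002, 0.031, 0.09, 0.09, 0, 60]

```text
time_s: 13.55
tool_pos: [584.9, 45.0, 148.9]
ee_rot: [-3.14, -0.001, 1.598]
ft_force: [0.4, -0.4, -0.8]
gripper_width: 65.3
```

```bash
python3 -c "
from h import *
go(586,41,48,1.594)
f=grab_frame('wrist')
for c,st in blobs(f['image'],(6,180,130),(14,255,255),300)[0]: print(c,st,plane(f,*c,87,True).round(1))
"
```

```text
13.55 d [-0.0041  0.0012  0.1009] w [-0.012 -0.009  0.042] F [ 0.4 -0.4 -0.8] w 65.3 |d| 0.101
[264.4, 120.0] [237, 94, 55, 54, 2294] [587.8 111.4  87. ]
[389.4, 125.6] [367, 100, 46, 52, 1841] [679.4 113.3  87. ]
[256.5, 209.9] [232, 184, 50, 52, 1981] [584.1  45.4  87. ]
```

play_rows:
  deltas:
    - [-0.002, -0.001, 0.03, 0, 0, 0, 60]
    - [-0.002, -0.001, 0.06, 0, 0, 0, 60]
    - [-0.002, -0.001, 0.085, 0, 0, 0, 60]
    - [-0.002, -0.001, 0.1, 0, 0, 0, 60]
    - [-0.002, -0.001, 0.101, 0, 0, 0, 60]

```text
time_s: 14.1
tool_pos: [583.0, 42.9, 46.6]
ee_rot: [-3.138, -0.001, 1.598]
ft_force: [-0.2, 0.7, 0.2]
gripper_width: 65.6
```

play_rows:
  deltas:
    - [0, 0, 0, 0, 0, 0, 255]
    - [0, 0, 0, 0, 0, 0, 255]
    - [0, 0, 0, 0, 0, 0, 255]
    - [0, 0, 0, 0, 0, 0, 255]
    - [0, 0, -0.01, 0, 0, 0, 255]

```text
time_s: 14.6
tool_pos: [582.3, 43.0, 56.2]
ee_rot: [-3.136, -0.001, 1.598]
ft_force: [0.3, -0.4, -1.6]
gripper_width: 36.9
```

play_rows:
  deltas:
    - [0, 0, -0.03, 0, 0, 0, 255]
    - [0, 0, -0.06, 0, 0, 0, 255]
    - [0, 0, -0.09, 0, 0, 0, 255]
    - [0, 0, -0.12, 0, 0, 0, 255]
    - [0, 0, -0.13, 0, 0, 0, 255]

```text
time_s: 15.1
tool_pos: [585.1, 42.8, 190.8]
ee_rot: [3.141, -0.001, 1.598]
ft_force: [1.6, 0.5, -0.9]
gripper_width: 36.8
```

```bash
python3 -c "
from h import *
x,y=slot(-1,-1)
go(x,y,175,1.39)
f=grab_frame('wrist');cv2.imwrite('pics/o_w.png',f['image'])
f=grab_frame('scene');zoom(f['image'],40,140,280,140,2.8,'o_s.png')
"
```

```text
15.1 d [-0.4046 -0.1033  0.0154] w [ 0.009 -0.009  1.991] F [ 1.6  0.5 -0.9] w 36.8 |d| 0.418
```

View pics/o_w.png

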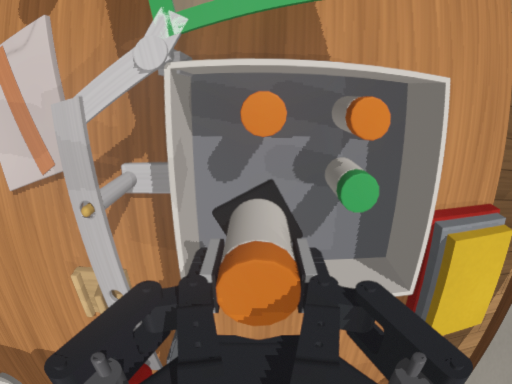

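View pics/o_s.png

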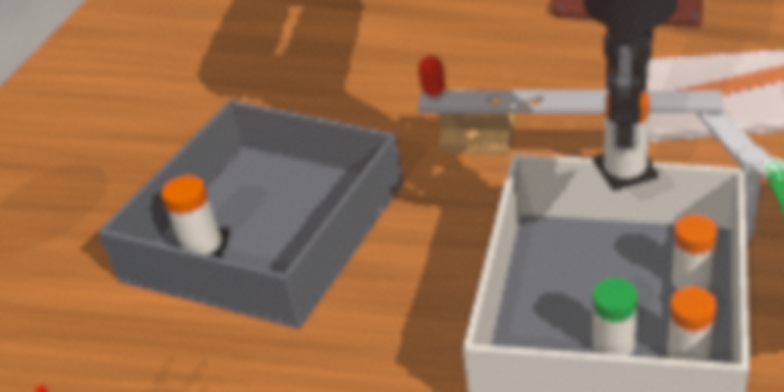

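play_rows:
  deltas:
    - [-0.044, -0.004, 0, 0, 0, 0.5, 255]
    - [-0.088, -0.008, 0, 0, 0, 1.0, 255]
    - [-0.132, -0.017, 0, 0, 0, 1.5, 255]
    - [-0.176, -0.03, 0, 0, 0, 1.99, 255]
    - [-0.22, -0.045, 0, 0, 0, 1.99, 255]

```text
time_s: 15.7
tool_pos: [543.6, -179.3, 185.7]
ee_rot: [-3.137, -0.002, 1.389]
ft_force: [0.8, -0.1, -1.0]
gripper_width: 36.6
```

```bash
python3 -c "
from h import *
x,y=slot(-1,-1)
go(x,y,175,1.39)
f=grab_frame('wrist');cv2.imwrite('pics/p_w.png',f['image'])
"
```

```text
15.7 d [-0.1913 -0.0162  0.0104] w [-0.048 -0.017 -0.01 ] F [ 0.8 -0.1 -1. ] w 36.6 |d| 0.192
```

View pics/p_w.png

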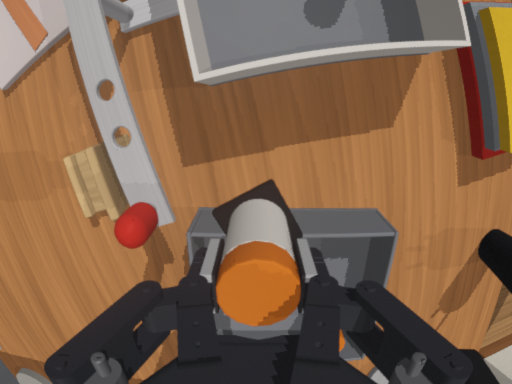

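```bash
python3 -c "
from h import *
f=grab_frame('wrist')
print(plane(f,188,236,70,True),plane(f,395,234,70,True),plane(f,199,210,0,True))
"
```

```text
[ 463.69642469 -222.71255686   70.        ] [ 672.91640961 -261.587707     70.        ] [ 461.49127722 -222.93575383    0.        ]
```

play_rows:
  deltas:
    - [-0.045, -0.004, 0, 0, 0, 0, 255]
    - [-0.09, -0.008, 0, 0, 0, 0, 255]
    - [-0.135, -0.012, 0.01, 0, 0, 0, 255]
    - [-0.18, -0.016, 0.02, 0, 0, 0, 255]
    - [-0.191, -0.016, 0.05, 0, 0, 0, 255]

```text
time_s: 16.3
tool_pos: [490.8, -372.2, 136.6]
ee_rot: [-3.139, 0.004, 1.381]
ft_force: [0.7, 0.1, -0.1]
gripper_width: 37.2
```

```bash
python3 -c "
from h import *
x,y=slot(-1,-1)
go(x,y,53,1.39)
"
```

```text
16.3 d [0.0082 0.0009 0.0836] w [-0.022  0.036 -0.084] F [ 0.7  0.1 -0.1] w 37.2 |d| 0.084
```

play_rows:
  deltas:
    - [0.006, 0, 0.02, 0, 0, 0, 255]
    - [0.007, 0, 0.045, 0, 0, 0, 255]
    - [0.007, 0, 0.07, 0, 0, 0, 255]
    - [0.007, 0, 0.083, 0, 0, 0, 255]
    - [0.007, 0, 0.083, 0, 0, 0, 255]

```text
time_s: 16.8
tool_pos: [490.3, -363.3, 50.2]
ee_rot: [-3.134, 0.0, 1.382]
ft_force: [0.2, -0.2, -0.4]
gripper_width: 37.0
```

play_rows:
  deltas:
    - [0, 0, 0, 0, 0, 0, 60]
    - [0, 0, 0, 0, 0, 0, 60]
    - [0, 0, 0, 0, 0, 0, 60]
    - [0, 0, -0.04, 0, 0, 0, 60]
    - [0, 0, -0.08, 0, 0, 0, 60]

```text
time_s: 17.3
tool_pos: [490.2, -362.7, 130.5]
ee_rot: [-3.132, -0.001, 1.382]
ft_force: [0.9, -1.0, 1.5]
gripper_width: 65.3
```

play_rows:
  deltas:
    - [0.03, -0.005, -0.04, 0, 0, -0.5, 60]
    - [0.07, -0.015, -0.04, 0, 0, -1.0, 60]
    - [0.115, -0.024, -0.04, 0, 0, -1.5, 60]
    - [0.16, -0.033, -0.04, 0, 0, -2.0, 60]
    - [0.205, -0.05, -0.04, 0, 0, -2.0, 60]

```text
time_s: 17.8
tool_pos: [480.7, -150.9, 172.6]
ee_rot: [-3.136, -0.002, 1.592]
ft_force: [0.2, 0.4, -0.1]
gripper_width: 65.3
```

```bash
python3 -c "
from h import *
go(586,111,150,1.594)
f=grab_frame('scene');zoom(f['image'],40,140,280,140,2.8,'q_s.png')
"
```

```text
17.8 d [0.2595 0.111  0.0224] w [-0.057 -0.016 -0.019] F [ 0.2  0.4 -0.1] w 65.3 |d| 0.283
```

View pics/q_s.png

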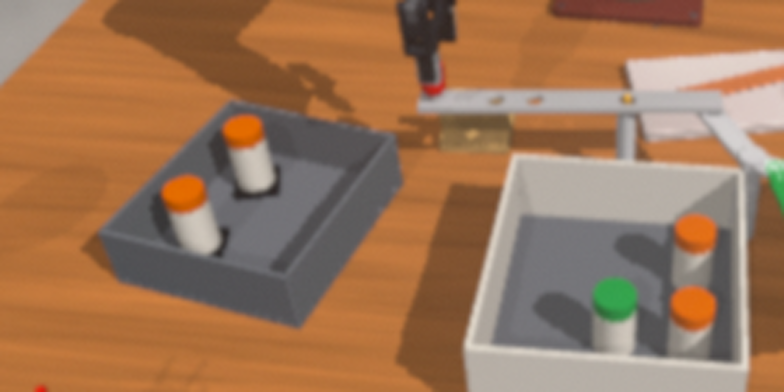

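play_rows:
  deltas:
    - [0, 0.01, -0.03, 0, 0, 0, 60]
    - [0.03, 0.04, -0.03, 0, 0, 0, 60]
    - [0.075, 0.06, -0.02, 0, 0, 0, 60]
    - [0.12, 0.08, -0.01, 0, 0, 0, 60]
    - [0.165, 0.1, 0.0, 0, 0, 0, 60]

```text
time_s: 18.35
tool_pos: [575.9, 23.8, 173.2]
ee_rot: [-3.135, -0.007, 1.593]
ft_force: [0.8, -0.7, 0.5]
gripper_width: 65.1
```

```bash
python3 -c "
from h import *
go(586,111,150,1.594)
"
```

```text
18.35 d [0.0868 0.0122 0.0237] w [-0.059 -0.066 -0.008] F [ 0.8 -0.7  0.5] w 65.1 |d| 0.091
```

play_rows:
  deltas:
    - [0.04, 0.006, 0.01, -0.06, -0.07, 0, 60]
    - [0.08, 0.011, 0.02, -0.06, -0.07, 0, 60]
    - [0.0868, 0.0122, 0.0237, -0.06, -0.07, 0, 60]
    - [0.0868, 0.0122, 0.0237, -0.06, -0.07, 0, 60]
    - [0.0868, 0.0122, 0.0237, -0.06, -0.07, 0, 60]

```text
time_s: 18.85
tool_pos: [586.4, 110.1, 150.7]
ee_rot: [3.141, 0.001, 1.593]
ft_force: [0.4, -0.6, -0.0]
gripper_width: 65.5
```

```bash
python3 -c "
from h import *
go(586,111,48,1.594)
f=grab_frame('wrist');cv2.imwrite('pics/r_w.png',f['image'])
for c,st in blobs(f['image'],(6,180,130),(14,255,255),300)[0]: print(c,st,plane(f,*c,87,True).round(1))
g=grab_frame('top');zoom(g['image'],160,80,270,190,2.9,'r_t.png')
"
```

```text
18.85 d [ 0.001  -0.0004  0.1027] w [ 0.008  0.01  -0.009] F [ 0.4 -0.6 -0. ] w 65.5 |d| 0.103
[259.5, 204.6] [235, 179, 50, 52, 1990] [587.9 114.   87. ]
[375.9, 204.7] [355, 180, 43, 49, 1601] [679.4 115.3  87. ]
```

View pics/r_w.png

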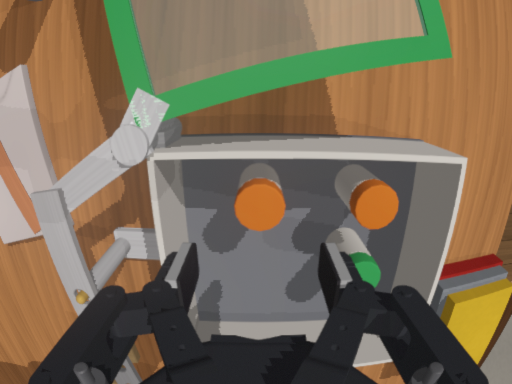

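View pics/r_t.png

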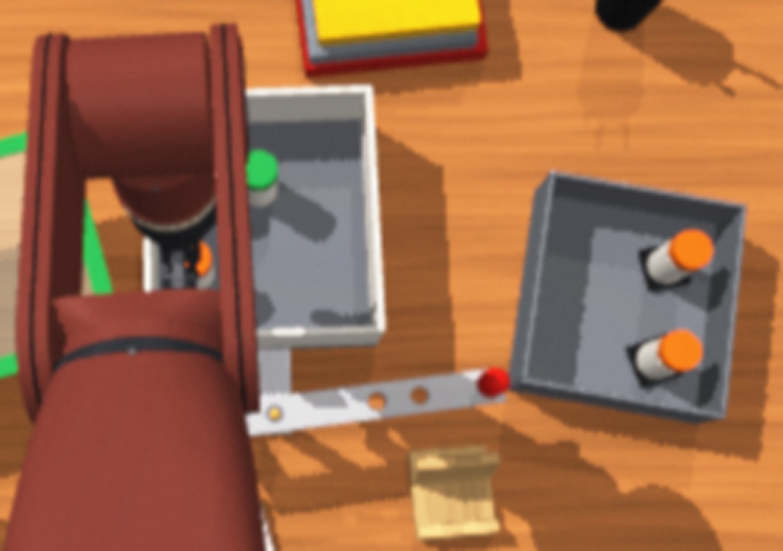

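play_rows:
  deltas:
    - [0.002, 0, 0.03, 0, 0, 0, 60]
    - [0.002, 0, 0.06, 0, 0, 0, 60]
    - [0.002, 0, 0.085, 0, 0, 0, 60]
    - [0.002, 0, 0.1, 0, 0, 0, 60]
    - [0.002, 0, 0.102, 0, 0, 0, 60]

```text
time_s: 19.45
tool_pos: [585.3, 110.2, 47.1]
ee_rot: [-3.139, 0.001, 1.59]
ft_force: [-1.3, 0.1, -0.4]
gripper_width: 65.5
```

play_rows:
  deltas:
    - [0, 0, 0, 0, 0, 0, 255]
    - [0, 0, 0, 0, 0, 0, 255]
    - [0, 0, 0, 0, 0, 0, 255]
    - [0, 0, 0, 0, 0, 0, 255]
    - [0, 0, -0.01, 0, 0, 0, 255]

```text
time_s: 19.95
tool_pos: [584.5, 110.2, 56.7]
ee_rot: [-3.138, 0.001, 1.59]
ft_force: [0.4, -0.4, -0.8]
gripper_width: 36.7
```

play_rows:
  deltas:
    - [0, 0, -0.03, 0, 0, 0, 255]
    - [0, 0, -0.06, 0, 0, 0, 255]
    - [0, 0, -0.09, 0, 0, 0, 255]
    - [0, 0, -0.12, 0, 0, 0, 255]
    - [0, 0, -0.14, 0, 0, 0, 255]

```text
time_s: 20.45
tool_pos: [585.8, 110.6, 200.2]
ee_rot: [-3.141, 0.001, 1.59]
ft_force: [-0.2, -0.6, -0.0]
gripper_width: 36.7
```

```bash
python3 -c "
from h import *
f=grab_frame('top')
P=[plane(f,(u+.5)/2.9-.5+160,(v+.5)/2.9-.5+80,70) for u,v in ((552,172),(745,206),(724,418),(518,385))]
print(np.round(P,1),np.mean(P,0))
for u,v in ((692,250),(680,350)): print(plane(f,(u+.5)/2.9-.5+160,(v+.5)/2.9-.5+80,87))
x,y=slot(1,1)
go(x,y,185,1.39)
"
```

```text
[[ 675.7 -254.1   70. ]
 [ 638.2 -446.8   70. ]
 [ 425.  -406.7   70. ]
 [ 459.1 -208.2   70. ]] [ 549.49924987 -328.94153592   70.        ]
[ 588.91853656 -382.41554605   87.        ]
[ 489.65229224 -362.55240919   87.        ]
20.5 d [-0.4069  0.0116  0.019 ] w [0.041 0.004 1.913] F [1.4 1.8 2.5] w 36.9 |d| 0.408
```

play_rows:
  deltas:
    - [-0.045, 0.001, 0, 0, 0, 0.5, 255]
    - [-0.09, 0.003, 0, 0, 0, 1.0, 255]
    - [-0.135, 0.004, 0, 0, 0, 1.5, 255]
    - [-0.18, 0.005, 0, 0, 0, 1.91, 255]
    - [-0.225, 0.006, 0, 0, 0, 1.91, 255]

```text
time_s: 21.0
tool_pos: [597.4, -115.6, 203.6]
ee_rot: [3.138, -0.0, 1.39]
ft_force: [0.3, -1.0, -0.9]
gripper_width: 36.9
```

```bash
python3 -c "
from h import *
x,y=slot(1,1)
go(x,y,150,1.39)
f=grab_frame('wrist');cv2.imwrite('pics/s_w.png',f['image'])
"
```

```text
21.0 d [-0.1756  0.0419  0.0537] w [ 0.038 -0.002 -0.005] F [ 0.3 -1.  -0.9] w 36.9 |d| 0.188
```

View pics/s_w.png

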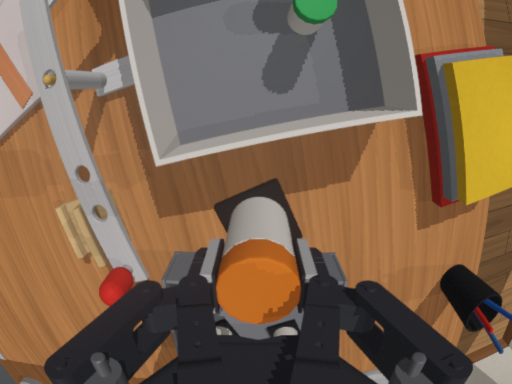

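play_rows:
  deltas:
    - [-0.042, 0.01, 0, 0, 0, 0, 255]
    - [-0.084, 0.02, 0, 0, 0, 0, 255]
    - [-0.126, 0.03, 0.01, 0, 0, 0, 255]
    - [-0.168, 0.041, 0.03, 0, 0, 0, 255]
    - [-0.1756, 0.0419, 0.053, 0, 0, 0, 255]

```text
time_s: 21.55
tool_pos: [606.6, -308.5, 151.8]
ee_rot: [3.134, 0.007, 1.383]
ft_force: [1.5, 1.4, -1.1]
gripper_width: 36.5
```

```bash
python3 -c "
from h import *
x,y=slot(1,1)
go(x,y,52,1.39)
f=grab_frame('wrist');cv2.imwrite('pics/t_w.png',f['image'])
"
```

```text
21.55 d [ 0.0133 -0.0026  0.0997] w [ 0.073  0.069 -0.071] F [ 1.5  1.4 -1.1] w 36.5 |d| 0.101
```

View pics/t_w.png

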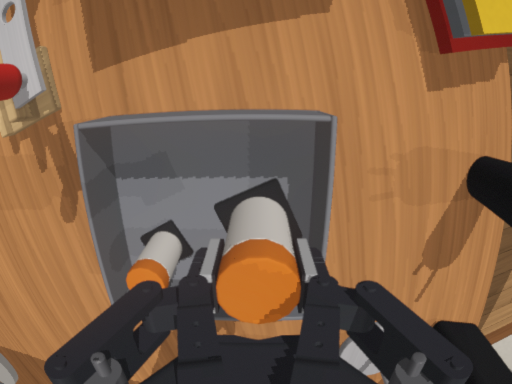

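play_rows:
  deltas:
    - [0.012, -0.0026, 0.0, 0.07, 0.07, 0, 255]
    - [0.013, -0.0026, 0.025, 0.07, 0.07, 0, 255]
    - [0.013, -0.0026, 0.06, 0.07, 0.07, 0, 255]
    - [0.013, -0.0026, 0.09, 0.07, 0.07, 0, 255]
    - [0.013, -0.0026, 0.1, 0.07, 0.07, 0, 255]

```text
time_s: 22.1
tool_pos: [603.1, -289.7, 47.6]
ee_rot: [-3.13, -0.007, 1.385]
ft_force: [-24.9, 15.8, 59.2]
gripper_width: 37.2
```

play_rows:
  deltas:
    - [0, 0, 0, 0, 0, 0, 60]
    - [0, 0, 0, 0, 0, 0, 60]
    - [0, 0, 0, 0, 0, 0, 60]
    - [0, 0, -0.04, 0, 0, 0, 60]
    - [0, 0, -0.08, 0, 0, 0, 60]

```text
time_s: 22.6
tool_pos: [602.8, -289.1, 126.9]
ee_rot: [-3.126, -0.008, 1.385]
ft_force: [0.7, -0.2, 0.4]
gripper_width: 65.5
```

play_rows:
  deltas:
    - [0.01, 0, -0.04, 0, 0, -0.5, 60]
    - [0.05, -0.005, -0.04, 0, 0, -1.0, 60]
    - [0.095, -0.005, -0.04, 0, 0, -1.5, 60]
    - [0.14, -0.01, -0.04, 0, 0, -2.0, 60]
    - [0.185, -0.015, -0.04, 0, 0, -2.0, 60]

```text
time_s: 23.1
tool_pos: [622.9, -103.2, 169.3]
ee_rot: [-3.129, -0.011, 1.596]
ft_force: [1.3, 0.5, -0.7]
gripper_width: 65.1
```

```bash
python3 -c "
from h import *
go(679,113,150,1.594)
f=grab_frame('scene');zoom(f['image'],40,140,280,140,2.8,'u_s.png')
"
```

```text
23.1 d [0.2145 0.0617 0.0209] w [-0.121 -0.106  0.015] F [ 1.3  0.5 -0.7] w 65.1 |d| 0.224
```

View pics/u_s.png

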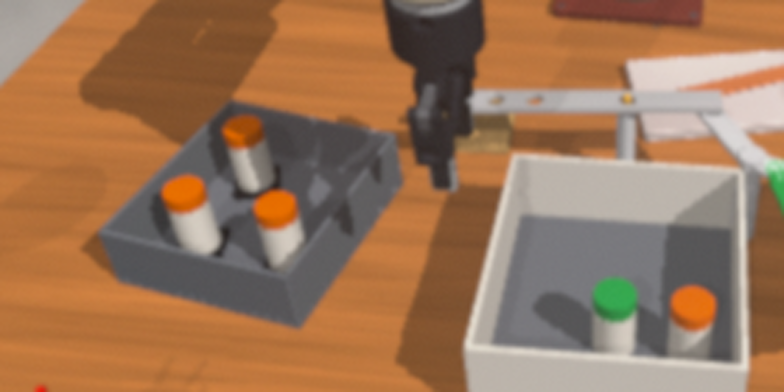

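play_rows:
  deltas:
    - [0.043, 0.012, 0, -0.12, -0.1, 0, 60]
    - [0.086, 0.024, 0, -0.12, -0.1, 0, 60]
    - [0.129, 0.036, 0.01, -0.12, -0.1, 0, 60]
    - [0.172, 0.048, 0.015, -0.12, -0.1, 0, 60]
    - [0.21, 0.06, 0.02, -0.12, -0.1, 0, 60]

```text
time_s: 23.65
tool_pos: [677.0, 118.7, 152.1]
ee_rot: [3.142, -0.006, 1.6]
ft_force: [0.8, -0.2, 0.4]
gripper_width: 65.3
```

```bash
python3 -c "
from h import *
go(679,113,48,1.594)
f=grab_frame('wrist');cv2.imwrite('pics/v_w.png',f['image'])
for c,st in blobs(f['image'],(6,180,130),(14,255,255),300)[0]: print(c,st,plane(f,*c,87,True).round(1))
"
```

```text
23.65 d [-0.0063  0.0018  0.104 ] w [ 0.    -0.053  0.053] F [ 0.8 -0.2  0.4] w 65.3 |d| 0.104
[262.7, 212.6] [238, 187, 49, 51, 1906] [681.2 116.   87. ]
```

View pics/v_w.png

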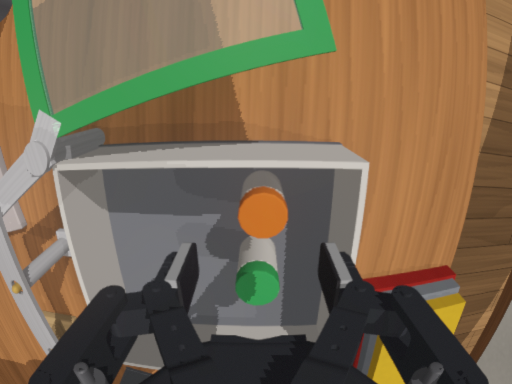

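play_rows:
  deltas:
    - [-0.004, 0.003, 0.02, 0, -0.05, 0.05, 60]
    - [-0.005, 0.003, 0.055, 0, -0.05, 0.05, 60]
    - [-0.005, 0.003, 0.085, 0, -0.05, 0.05, 60]
    - [-0.005, 0.003, 0.1, 0, -0.05, 0.05, 60]
    - [-0.005, 0.003, 0.101, 0, -0.05, 0.05, 60]

```text
time_s: 24.2
tool_pos: [678.4, 120.5, 47.4]
ee_rot: [-3.137, -0.004, 1.598]
ft_force: [-0.4, -0.2, -0.2]
gripper_width: 65.4
```

play_rows:
  deltas:
    - [0, 0, 0, 0, 0, 0, 255]
    - [0, 0, 0, 0, 0, 0, 255]
    - [0, 0, 0, 0, 0, 0, 255]
    - [0, 0, 0, 0, 0, 0, 255]
    - [0, 0, -0.01, 0, 0, 0, 255]

```text
time_s: 24.7
tool_pos: [677.8, 120.3, 57.0]
ee_rot: [-3.135, -0.004, 1.597]
ft_force: [-0.7, -0.1, -1.0]
gripper_width: 37.2
```

play_rows:
  deltas:
    - [0, 0, -0.03, 0, 0, 0, 255]
    - [0, 0, -0.06, 0, 0, 0, 255]
    - [0, 0, -0.09, 0, 0, 0, 255]
    - [0, 0, -0.12, 0, 0, 0, 255]
    - [0, 0, -0.14, 0, 0, 0, 255]

```text
time_s: 25.2
tool_pos: [679.5, 119.9, 200.8]
ee_rot: [-3.139, -0.004, 1.598]
ft_force: [0.1, -0.7, -0.3]
gripper_width: 37.4
```

```bash
python3 -c "
from h import *
x,y=slot(-1,1)
go(x,y,185,1.39)
f=grab_frame('top');zoom(f['image'],160,80,270,190,2.9,'w_t.png')
"
```

```text
25.2 d [-0.3932 -0.1812  0.0148] w [-0.031 -0.034  1.982] F [ 0.1 -0.7 -0.3] w 37.4 |d| 0.433
```

View pics/w_t.png

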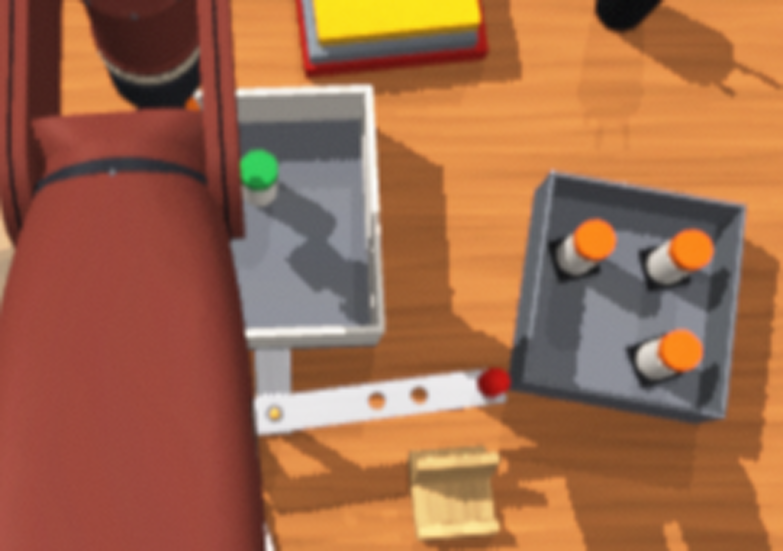

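play_rows:
  deltas:
    - [-0.04, -0.015, 0, 0, 0, 0.4, 255]
    - [-0.08, -0.032, 0, 0, 0, 0.8, 255]
    - [-0.12, -0.05, 0, 0, 0, 1.2, 255]
    - [-0.16, -0.068, 0, 0, 0, 1.6, 255]
    - [-0.2, -0.086, 0, 0, 0, 1.98, 255]

```text
time_s: 25.75
tool_pos: [599.2, -83.5, 203.1]
ee_rot: [3.141, -0.004, 1.389]
ft_force: [0.7, -0.8, 0.1]
gripper_width: 36.5
```

```bash
python3 -c "
from h import *
x,y=slot(-1,1)
go(x,y+5,150,1.39)
"
```

```text
25.75 d [-0.2029 -0.0547  0.0522] w [ 0.007 -0.041 -0.011] F [ 0.7 -0.8  0.1] w 36.5 |d| 0.217
```

play_rows:
  deltas:
    - [-0.042, -0.011, 0, 0, 0, 0, 255]
    - [-0.084, -0.022, 0, 0, 0, 0, 255]
    - [-0.126, -0.034, 0.0, 0, 0, 0, 255]
    - [-0.168, -0.045, 0.0, 0, 0, 0, 255]
    - [-0.2, -0.0547, 0.01, 0, 0, 0, 255]

```text
time_s: 26.25
tool_pos: [508.6, -272.9, 193.5]
ee_rot: [3.138, -0.003, 1.388]
ft_force: [0.7, 0.3, -1.2]
gripper_width: 36.6
```

```bash
python3 -c "
from h import *
x,y=slot(-1,1)
go(x,y+4,57,1.39)
f=grab_frame('wrist');cv2.imwrite('pics/x_w.png',f['image'])
"
```

```text
26.25 d [-1.400e-03 -1.000e-04  1.365e-01] w [ 0.03  -0.025 -0.021] F [ 0.7  0.3 -1.2] w 36.6 |d| 0.137
```

View pics/x_w.png

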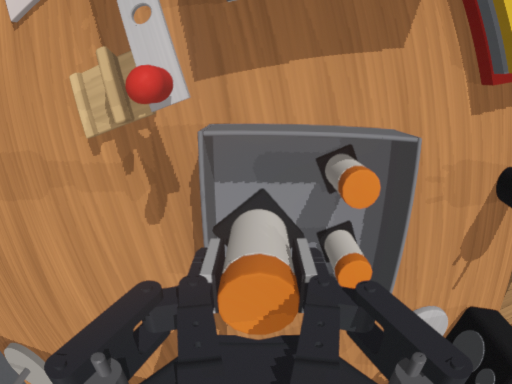

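play_rows:
  deltas:
    - [0, 0, 0.04, 0, 0, 0, 255]
    - [0, 0, 0.075, 0, 0, 0, 255]
    - [0, 0, 0.105, 0, 0, 0, 255]
    - [0, 0, 0.125, 0, 0, 0, 255]
    - [0, 0, 0.132, 0, 0, 0, 255]

```text
time_s: 26.8
tool_pos: [503.3, -274.1, 55.5]
ee_rot: [-3.135, -0.004, 1.385]
ft_force: [-0.4, -0.0, -0.7]
gripper_width: 36.6
```

play_rows:
  deltas:
    - [0, 0, 0.003, 0, 0, 0, 130]
    - [0, 0, 0.003, 0, 0, 0, 60]
    - [0, 0, 0.003, 0, 0, 0, 60]
    - [0, 0, -0.03, 0, 0, 0, 60]
    - [0, 0, -0.07, 0, 0, 0, 60]

```text
time_s: 27.3
tool_pos: [502.8, -273.7, 125.5]
ee_rot: [-3.133, -0.005, 1.385]
ft_force: [1.3, -0.3, 0.6]
gripper_width: 65.5
```

play_rows:
  deltas:
    - [0, 0, -0.04, 0, 0, 0, 0]
    - [0, 0, -0.08, 0, 0, 0, 0]
    - [0, 0, -0.11, 0, 0, 0, 0]
    - [0, 0, -0.11, 0, 0, 0, 0]
    - [0, 0, -0.11, 0, 0, 0, 0]

```text
time_s: 27.8
tool_pos: [504.4, -274.9, 237.7]
ee_rot: [-3.136, -0.003, 1.385]
ft_force: [-0.4, -0.4, -0.5]
gripper_width: 85.6
```

```bash
python3 -c "
from h import *
k,M=stay(1.83,0,brg_pin(1.83));print(k,M.as_euler('xyz'))
e=M.as_euler('xyz')
go(k[0],k[1],240,e[2])
f=grab_frame('top');zoom(f['image'],160,80,270,190,2.9,'y_t.png')
f=grab_frame('scene');zoom(f['image'],40,130,280,150,2.8,'y_s.png')
"
```

```text
[ 453.41606032 -167.15929545  143.        ] [3.14159265 0.         1.68792415]
27.8 d [ 0.0965 -0.07   -0.0017] w [-0.046 -0.038 -2.888] F [-0.4 -0.4 -0.5] w 85.6 |d| 0.119
```

View pics/y_t.png

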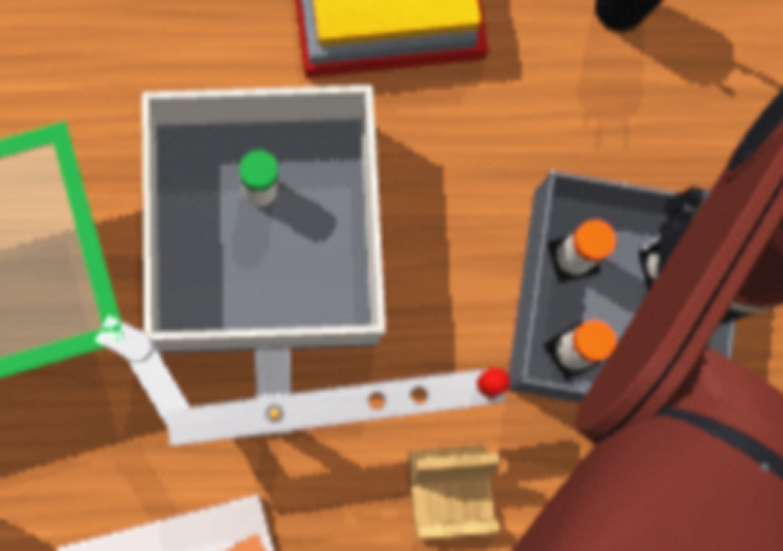

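View pics/y_s.png

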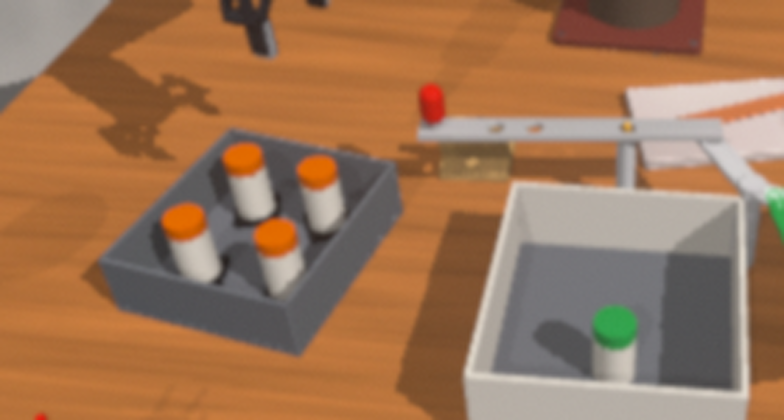

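All four spent pods stand in the caddy and the green pod stands in the tray. Next, back to the knob.

play_rows:
  deltas:
    - [0.02, -0.015, 0, -0.04, 0, -0.7, 0]
    - [0.045, -0.032, 0, -0.04, 0, -1.4, 0]
    - [0.07, -0.05, 0, -0.04, 0, -2.1, 0]
    - [0.09, -0.065, 0, -0.04, 0, -2.8, 0]
    - [0.0965, -0.07, 0, -0.04, 0, -2.89, 0]

```text
time_s: 28.4
tool_pos: [450.6, -164.1, 234.2]
ee_rot: [-3.135, -0.01, 1.691]
ft_force: [0.7, 0.7, -0.9]
gripper_width: 85.4
```

```bash
python3 -c "
from h import *
f=grab_frame('wrist');g=grab_frame('scene')
r=[b for b in blobs(f['image'],(172,150,80),(6,255,255),200)[0]];print(r)
q=[b for b in blobs(g['image'],(172,150,80),(6,255,255),30)[0]];print(q)
k,M=stay(1.83,0,brg_pin(1.83))
print(proj(f,k,True),proj(g,k))
go(k[0]+.5,k[1],129,1.688)
"
```

```text
[([492.1, 183.0], [479, 139, 26, 85, 1034]), ([263.2, 203.3], [248, 185, 31, 37, 920])]
[([306.5, 31.3], [298, 0, 17, 70, 319]), ([319.3, 35.7], [307, 0, 28, 75, 709]), ([193.9, 166.5], [190, 160, 9, 14, 101]), ([488.2, 262.2], [463, 260, 49, 7, 170]), ([57.5, 292.5], [53, 278, 10, 30, 154]), ([181.2, 357.7], [126, 305, 105, 61, 880])]
[261.03478166 201.83276118] [193.67643375 166.13479628]
28.5 d [-0.0028  0.0027  0.106 ] w [-0.048 -0.08  -0.   ] F [ 0.4 -0.4  0.9] w 85.4 |d| 0.106
```

play_rows:
  deltas:
    - [-0.0028, 0.0033, 0.03, -0.05, -0.08, 0, 0]
    - [-0.0028, 0.0033, 0.06, -0.05, -0.08, 0, 0]
    - [-0.0028, 0.0033, 0.09, -0.05, -0.08, 0, 0]
    - [-0.0028, 0.0033, 0.105, -0.05, -0.08, 0, 0]
    - [-0.0028, 0.0033, 0.105, -0.05, -0.08, 0, 0]

```text
time_s: 29.0
tool_pos: [452.7, -167.0, 126.7]
ee_rot: [-3.137, -0.003, 1.686]
ft_force: [-0.7, 0.7, -0.3]
gripper_width: 85.5
```

play_rows:
  deltas:
    - [0, 0, 0, 0, 0, 0, 255]
    - [0, 0, 0, 0, 0, 0, 255]
    - [0, 0, 0, 0, 0, 0, 255]
    - [0, 0, 0, 0, 0, 0, 255]
    - [0, 0, 0, 0, 0, 0, 255]

```text
time_s: 29.5
tool_pos: [453.3, -167.3, 127.5]
ee_rot: [-3.138, -0.002, 1.686]
ft_force: [0.2, -0.2, 0.3]
gripper_width: 24.1
```

Run:
```python
from h import *
s=telemetry.sense();print(s['time_s'],s['tool_pos'],s['ee_rot'],s['ft_force'],s['gripper_width'])
b=brg_pin(1.83)
for g in (13.4,18.7): print(sdelta(1.83,0,b,s,g))
z=sdelta(1.83,0,b,s,13.4)
for l in (.05,.1,.15,.2,.25): print(l,sdelta(1.83,l,b,s,13.4)-z)
```

```text
29.5 [ 453.28426778 -167.26837335  127.45301988] [-3.13802717e+00 -2.33507812e-03  1.68579460e+00] [ 0.1580839  -0.22278447  0.31599597] 24.08274101004517
[ 0.0001  0.0001 -0.0021 -0.034  -0.022  -0.02  ]
[ 0.0001  0.0002  0.0032 -0.034  -0.022  -0.02  ]
0.05 [ 0.0013  0.     -0.0143 -0.001  -0.478   0.001 ]
0.1 [ 3.30e-03 -1.00e-04 -2.84e-02 -1.00e-03 -9.55e-01  1.00e-03]
0.15 [ 6.100e-03 -1.000e-04 -4.240e-02 -1.000e-03 -1.433e+00  2.000e-03]
0.2 [ 9.50e-03 -2.00e-04 -5.63e-02 -2.00e-03 -1.91e+00  3.00e-03]
0.25 [ 1.360e-02 -2.000e-04 -6.990e-02 -2.000e-03 -2.388e+00  4.000e-03]
```

play_rows:
  deltas:
    - [0.0013, 0, -0.0143, 0, -0.48, 0, 255]
    - [0.0033, 0, -0.0284, 0, -0.95, 0, 255]
    - [0.0061, 0, -0.0424, 0, -1.43, 0, 255]
    - [0.0095, 0, -0.0563, 0, -1.91, 0, 255]
    - [0.0136, 0, -0.0699, 0, -2.39, 0, 255]

```text
time_s: 30.0
tool_pos: [452.0, -153.9, 198.4]
ee_rot: [-3.139, 0.25, 1.686]
ft_force: [0.2, 0.1, -1.2]
gripper_width: 24.5
```

Run:
```python
from h import *
s=telemetry.sense();print(s['time_s'],s['tool_pos'],s['ee_rot'],s['ft_force'],s['gripper_width'])
b1=brg_pin(1.83);b0=brg_pin(.7)
for t in np.linspace(0,1,13):
    th=1.83-1.13*t; print(round(th,3),sdelta(th,.25,b1+(b0-b1)*t,s,15.5))
```

```text
30.0 [ 452.03649583 -153.89861612  198.3995405 ] [-3.13886068  0.25042953  1.68615628] [ 0.17205796  0.12691763 -1.2134896 ] 24.463646009470082
1.83 [-0.0002 -0.0002  0.001  -0.03    0.004  -0.016 ]
1.736 [ 0.0075 -0.005  -0.001  -0.016   0.004   0.04  ]
1.642 [ 0.0153 -0.0091 -0.003  -0.002   0.004   0.096 ]
1.548 [ 0.0234 -0.0123 -0.005   0.013   0.004   0.152 ]
1.453 [ 0.0316 -0.0148 -0.0071  0.027   0.004   0.209 ]
1.359 [ 0.0399 -0.0166 -0.0092  0.042   0.004   0.265 ]
1.265 [ 0.0481 -0.0175 -0.0113  0.056   0.005   0.321 ]
1.171 [ 0.0562 -0.0176 -0.0134  0.07    0.005   0.377 ]
1.077 [ 0.0642 -0.0169 -0.0154  0.085   0.005   0.434 ]
0.983 [ 0.0719 -0.0155 -0.0174  0.099   0.005   0.49  ]
0.888 [ 0.0793 -0.0134 -0.0193  0.114   0.005   0.546 ]
0.794 [ 0.0864 -0.0105 -0.0211  0.128   0.005   0.602 ]
0.7 [ 0.093  -0.007  -0.0228  0.142   0.005   0.659 ]
```

play_rows:
  deltas:
    - [0.0075, -0.005, -0.001, 0, 0, 0.04, 255]
    - [0.0153, -0.0091, -0.003, 0, 0, 0.1, 255]
    - [0.0234, -0.0123, -0.005, 0.01, 0, 0.15, 255]
    - [0.0316, -0.0148, -0.0071, 0.03, 0, 0.21, 255]
    - [0.0399, -0.0166, -0.0092, 0.04, 0, 0.26, 255]

```text
time_s: 30.5
tool_pos: [430.3, -114.7, 197.0]
ee_rot: [-3.141, 0.25, 1.657]
ft_force: [0.8, -1.3, -0.3]
gripper_width: 24.2
```

Run:
```python
from h import *
s=telemetry.sense();print(s['time_s'],s['tool_pos'],s['ee_rot'],s['ft_force'],s['gripper_width'])
b1=brg_pin(1.83);b0=brg_pin(.7)
for t in np.linspace(5/12,1,8):
    th=1.83-1.13*t; print(round(th,3),sdelta(th,.25,b1+(b0-b1)*t,s,15.5))
f=grab_frame("top");zoom(f["image"],130,80,200,190,3.5,"z_t.png")
```

```text
30.5 [ 430.28249251 -114.65703341  196.99063072] [-3.14100355  0.24977911  1.65685017] [ 0.77568355 -1.32531132 -0.26978525] 24.188158428074395
1.359 [-0.0007  0.0006 -0.0004 -0.007  -0.002  -0.006 ]
1.265 [ 0.0075 -0.0006 -0.0024  0.007  -0.002   0.05  ]
1.171 [ 0.0157 -0.0009 -0.0045  0.022  -0.002   0.106 ]
1.077 [ 0.0237 -0.0005 -0.0066  0.036  -0.002   0.163 ]
0.983 [ 0.0314  0.0007 -0.0085  0.05   -0.002   0.219 ]
0.888 [ 0.0389  0.0026 -0.0104  0.065  -0.002   0.275 ]
0.794 [ 0.046   0.0052 -0.0123  0.079  -0.002   0.331 ]
0.7 [ 0.0528  0.0085 -0.014   0.093  -0.002   0.388 ]
```

View pics/z_t.png

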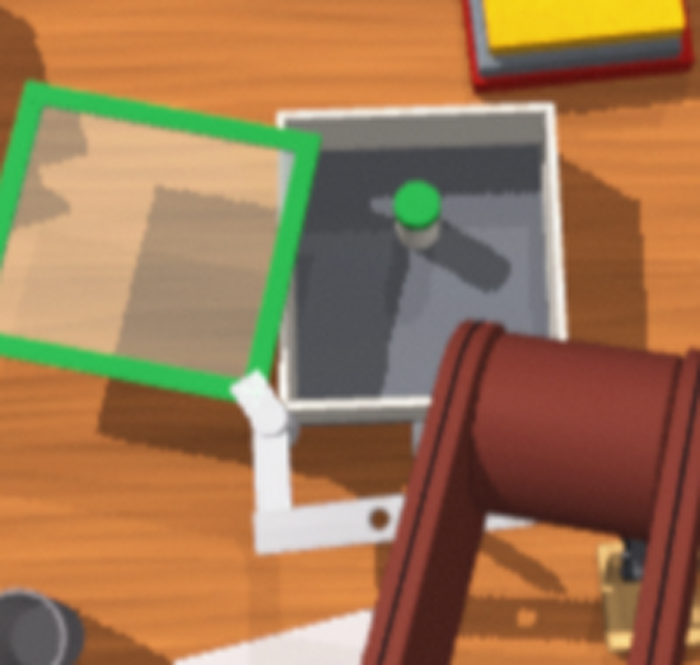

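play_rows:
  deltas:
    - [0.0075, -0.0006, -0.0024, 0, 0, 0.05, 255]
    - [0.0157, -0.0009, -0.0045, 0.02, 0, 0.11, 255]
    - [0.0237, -0.0005, -0.0066, 0.04, 0, 0.16, 255]
    - [0.0314, 0.0007, -0.0085, 0.05, 0, 0.22, 255]
    - [0.0389, 0.0026, -0.0104, 0.06, 0, 0.28, 255]

```text
time_s: 31.05
tool_pos: [429.3, -72.2, 197.3]
ee_rot: [3.141, 0.248, 1.626]
ft_force: [1.0, -2.7, 0.5]
gripper_width: 23.7
```

Run:
```python
from h import *
s=telemetry.sense();print(s['time_s'],s['tool_pos'],s['ee_rot'],s['ft_force'],s['gripper_width'])
b1=brg_pin(1.83);b0=brg_pin(.7)
for t in np.linspace(10/12,1,3):
    th=1.83-1.13*t; print(round(th,3),sdelta(th,.25,b1+(b0-b1)*t,s,15.5))
for l in (.2,.15,.1): print(l,sdelta(.7,l,b0,s,15.5))
```

```text
31.05 [429.25968895 -72.24152432 197.2910099 ] [3.14106258 0.24816612 1.62632028] [ 0.99363115 -2.67737285  0.51033386] 23.72527949103954
0.888 [-0.0021  0.      0.0003  0.003  -0.018  -0.007 ]
0.794 [ 0.0052  0.0025 -0.0015  0.017  -0.018   0.049 ]
0.7 [ 0.012   0.0055 -0.0032  0.032  -0.018   0.105 ]
0.2 [0.0115 0.0055 0.011  0.029  0.46   0.106 ]
0.15 [0.0117 0.0054 0.0253 0.027  0.937  0.107 ]
0.1 [0.0126 0.0054 0.0395 0.024  1.415  0.107 ]
```

play_rows:
  deltas:
    - [0.005, 0.0025, -0.0015, 0, 0, 0.05, 255]
    - [0.012, 0.0055, -0.0032, 0.03, 0, 0.1, 255]
    - [0.0115, 0.0055, 0.011, 0.03, 0.45, 0.1, 255]
    - [0.0117, 0.0055, 0.0253, 0.03, 0.93, 0.1, 255]
    - [0.0117, 0.0055, 0.0253, 0.03, 0.93, 0.1, 255]

```text
time_s: 31.55
tool_pos: [433.5, -66.6, 168.1]
ee_rot: [-3.138, 0.148, 1.614]
ft_force: [-0.3, 0.5, -1.2]
gripper_width: 24.2
```

Run:
```python
from h import *
s=telemetry.sense();print(s['time_s'],s['tool_pos'],s['ee_rot'],s['ft_force'],s['gripper_width'])
b0=brg_pin(.7)
for l in (.15,.1,.05,0): print(l,sdelta(.7,l,b0,s,15.5))
f=grab_frame("scene");g=grab_frame("top");w=grab_frame("wrist");zoom(g["image"],160,150,130,130,5,"aa_t.png");zoom(f["image"],220,150,80,60,9,"aa_s.png");cv2.imwrite("pics/aa_w.png",w["image"])
p=pivot(.7);d=(PIN-p)/np.linalg.norm(PIN-p)
for fr,x,y,k in((f,220,150,9),(g,160,150,5)):
  q=lambda P:((proj(fr,P)-[x,y]+.5)*k-.5).round(1)
  print("pin",q(np.r_[PIN,120]),"holes",[q(np.r_[p+d*r*np.cos(.15),114+r*np.sin(.15)]) for r in (85.4,181.7,221.9)])
print("wrist pin",proj(w,np.r_[PIN,120],True),[proj(w,np.r_[p+d*r*np.cos(.15),114+r*np.sin(.15)],True) for r in (85.4,181.7,221.9)])
```

```text
31.55 [433.54521438 -66.58908836 168.11580919] [-3.13816459  0.14822458  1.61395124] [-0.30193204  0.53801125 -1.1722435 ] 24.20587750878685
0.15 [-0.0005  0.0009 -0.0017 -0.034  -0.017  -0.009 ]
0.1 [-0.001   0.0009  0.0125 -0.034   0.46   -0.01  ]
0.05 [-8.00e-04  1.00e-03  2.68e-02 -3.40e-02  9.38e-01 -1.10e-02]
0 [ 1.000e-04  1.000e-03  4.100e-02 -3.300e-02  1.415e+00 -1.200e-02]
pin [395.3 211.9] holes [array([698.2, 209.8]), array([402.6, 158.4]), array([278.1, 136.8])]
pin [472.6 361.3] holes [array([290.5, 370. ]), array([469.3, 357.9]), array([545.4, 352.8])]
wrist pin [257.6119078  60.6140419] [array([257.51234583, -94.66476321]), array([257.52339011,  58.48621901]), array([257.56109373, 134.79938412])]
```

View pics/aa_t.png

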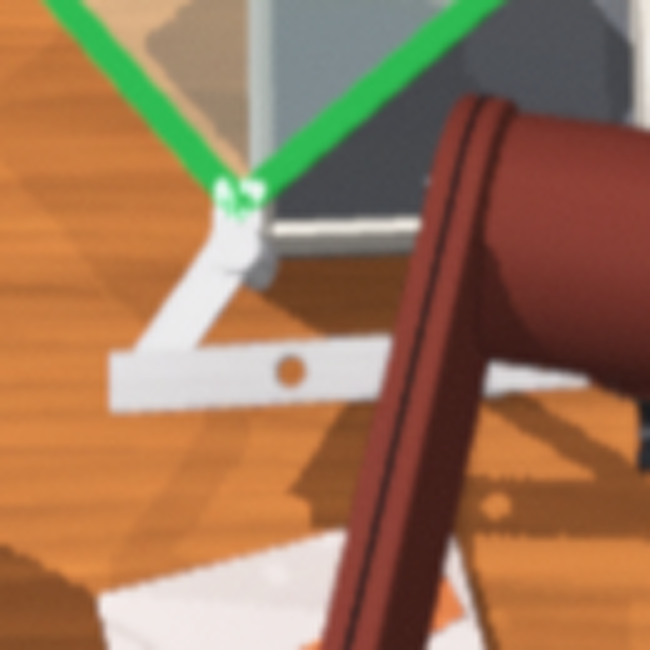

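View pics/aa_s.png

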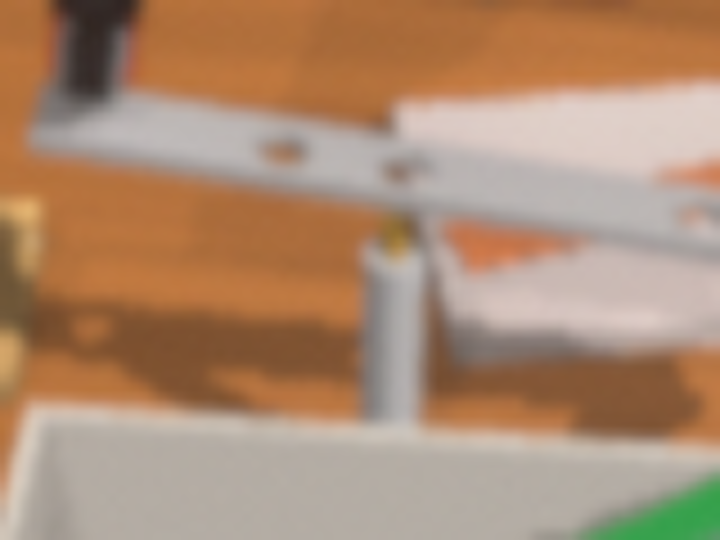

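View pics/aa_w.png

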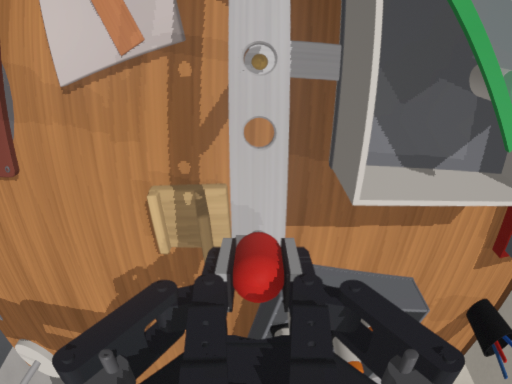

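play_rows:
  deltas:
    - [-0.0005, 0.0005, 0.006, 0, 0.23, 0, 255]
    - [-0.0008, 0.0005, 0.0125, 0, 0.46, 0, 255]
    - [-0.0008, 0.0005, 0.0195, 0, 0.7, 0, 255]
    - [-0.0008, 0.0005, 0.0268, 0, 0.94, 0, 255]
    - [-0.0008, 0.0005, 0.0268, 0, 0.94, 0, 255]

```text
time_s: 32.2
tool_pos: [434.3, -71.8, 142.3]
ee_rot: [-3.139, 0.051, 1.614]
ft_force: [0.9, 0.6, -0.7]
gripper_width: 24.0
```

Run:
```python
from h import *
s=telemetry.sense();print(s['time_s'],s['tool_pos'],s['ee_rot'],s['ft_force'],s['torque'],s['gripper_width'])
b0=brg_pin(.7)
for l in (.05,.02,0): print(l,sdelta(.7,l,b0,s,15.5))
w=grab_frame("wrist");zoom(w["image"],180,0,160,120,5,"bb_w.png")
f=grab_frame("scene");zoom(f["image"],220,150,80,60,9,"bb_s.png")
```

```text
32.2 [434.31852068 -71.77336285 142.33475525] [-3.13859066  0.05079264  1.61364996] [ 0.92825783  0.61379273 -0.7329698 ] [ 0.16049415 -0.08669142 -0.0671892 ] 24.00304434852762
0.05 [ 0.0005  0.0003  0.0006 -0.029   0.008  -0.013 ]
0.02 [ 1.00e-04  4.00e-04  9.10e-03 -2.90e-02  2.94e-01 -1.30e-02]
0 [ 0.00e+00  4.00e-04  1.49e-02 -2.90e-02  4.85e-01 -1.30e-02]
```

View pics/bb_w.png

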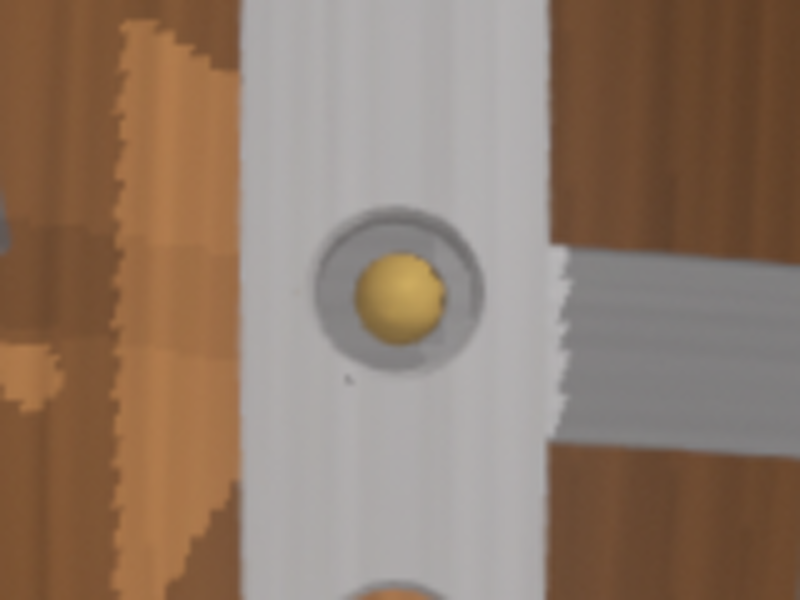

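View pics/bb_s.png

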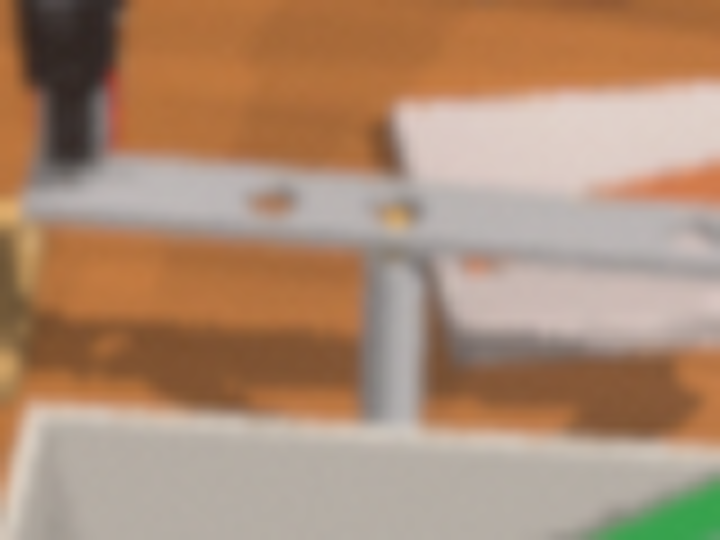

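The pin is centred in the middle hole at (400,298). I'll lower it fully and release.

play_rows:
  deltas:
    - [0, 0, 0.005, 0, 0.16, 0, 255]
    - [0, 0, 0.01, 0, 0.33, 0, 255]
    - [0, 0, 0.0145, 0, 0.48, 0, 255]
    - [0, 0, 0.0145, 0, 0.48, 0, 255]
    - [0, 0, 0.0145, 0, 0.48, 0, 255]

```text
time_s: 32.8
tool_pos: [434.7, -72.5, 128.7]
ee_rot: [-3.139, 0.002, 1.614]
ft_force: [-0.3, 0.6, -1.0]
gripper_width: 24.0
```

play_rows:
  deltas:
    - [0, 0, 0, 0, 0, 0, 0]
    - [0, 0, 0, 0, 0, 0, 0]
    - [0, 0, 0, 0, 0, 0, 0]
    - [0, 0, 0, 0, 0, 0, 0]
    - [0, 0, -0.01, 0, 0, 0, 0]

```text
time_s: 33.3
tool_pos: [433.7, -72.0, 137.9]
ee_rot: [-3.137, 0.001, 1.614]
ft_force: [-0.6, -0.2, 0.5]
gripper_width: 85.3
```

play_rows:
  deltas:
    - [0, 0, -0.04, 0, 0, 0, 0]
    - [0, 0, -0.08, 0, 0, 0, 0]
    - [0, 0, -0.12, 0, 0, 0, 0]
    - [0, 0, -0.16, 0, 0, 0, 0]
    - [0, 0, -0.18, 0, 0, 0, 0]

```text
time_s: 33.8
tool_pos: [435.7, -72.2, 323.0]
ee_rot: [3.14, 0.003, 1.614]
ft_force: [0.8, 0.1, 0.4]
gripper_width: 85.5
```

play_rows:
  deltas:
    - [-0.045, 0, 0, 0, 0, 0, 0]
    - [-0.09, 0, 0, 0, 0, 0, 0]
    - [-0.135, 0, 0, 0, 0, 0, 0]
    - [-0.18, 0, 0, 0, 0, 0, 0]
    - [-0.22, 0, 0, 0, 0, 0, 0]

```text
time_s: 34.3
tool_pos: [444.9, -294.1, 324.7]
ee_rot: [3.14, 0.004, 1.614]
ft_force: [0.3, 0.3, 0.6]
gripper_width: 85.3
```

play_rows:
  deltas:
    - [-0.045, 0, 0, 0, 0, 0, 0]
    - [-0.09, 0, 0, 0, 0, 0, 0]
    - [-0.135, 0, 0, 0, 0, 0, 0]
    - [-0.135, 0, 0, 0, 0, 0, 0]
    - [-0.135, 0, 0, 0, 0, 0, 0]

```text
time_s: 34.8
tool_pos: [450.3, -429.4, 324.9]
ee_rot: [3.14, 0.003, 1.612]
ft_force: [-0.6, 0.4, 0.3]
gripper_width: 85.4
```

Run:
```python
from h import *
s=telemetry.sense();print(s['time_s'],s['tool_pos'],s['ft_force'],s['gripper_width'])
f=grab_frame("scene");g=grab_frame("top");cv2.imwrite("pics/cc_s.png",cv2.resize(f["image"],None,fx=1.5,fy=1.5));cv2.imwrite("pics/cc_t.png",cv2.resize(g["image"],None,fx=1.5,fy=1.5))
zoom(f["image"],180,130,120,80,6.5,"cc_s2.png")
k,_=stay(.7,0,brg_pin(.7));print(k)
print("knob px pred",proj(f,k),proj(g,k))
for fr in(f,g): print([b for b in blobs(fr["image"],(172,150,80),(6,255,255),30)[0] if b[1][2]<16])
```

```text
34.8 [ 450.26877565 -429.44244599  324.9070681 ] [-0.57823938  0.44290045  0.29433727] 85.39395224500952
[434.67793119 -72.47970415 143.        ]
knob px pred [227.67293882 164.84642844] [293.57804272 218.97768103]
[([228.0, 165.0], [224, 159, 9, 13, 99]), ([57.5, 292.6], [53, 278, 10, 30, 152])]
[([383.3, 69.2], [379, 65, 9, 10, 30]), ([294.2, 218.7], [290, 214, 10, 10, 76]), ([178.0, 373.1], [172, 361, 13, 23, 141])]
```

View pics/cc_s.png

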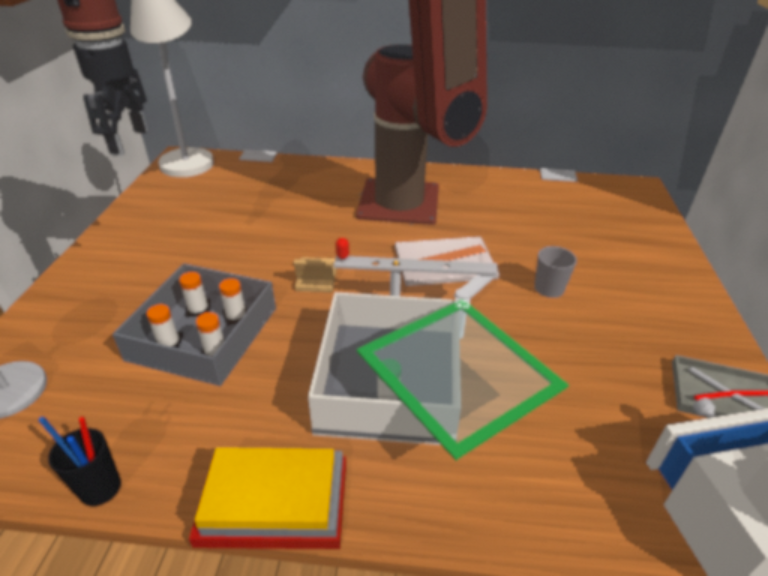

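View pics/cc_t.png

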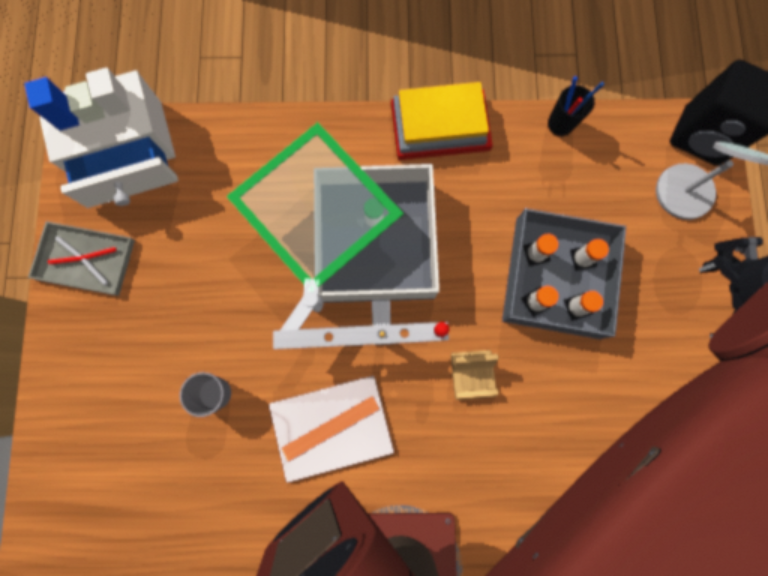

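View pics/cc_s2.png

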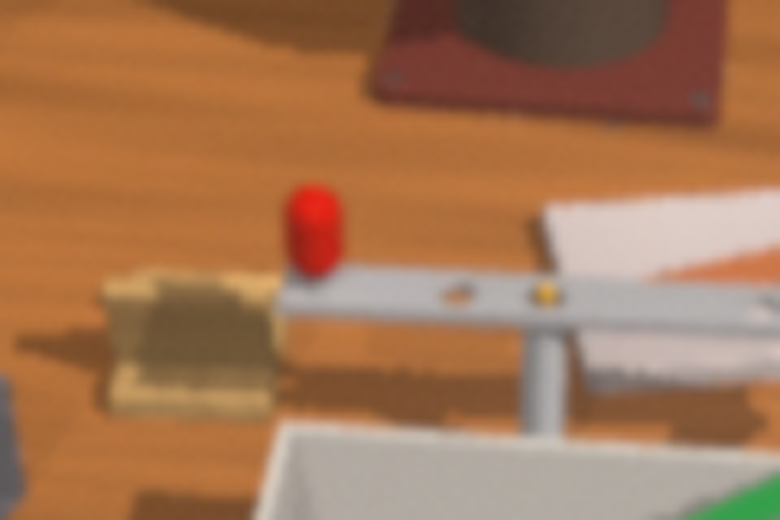

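```bash
python3 -c "
from plant import job_done
print(job_done())"
```

```text
the job is handed in; nothing more can be done
None
```

The job is done and handed in at about 35 s of robot time.

- **Wide open:** I lifted the stay by its knob, swung the cover wide open, and set the wide hole down over the pin.
- **Pods:** There were four spent pods. I moved them all into the caddy one at a time, where they stand upright. The green-capped pod still stands in the tray.
- **Airing:** I then moved the stay so its middle hole is over the pin, let go, and drew the arm back.

**Last checks:**
- The pin shows through the middle hole. The knob is within about 1 pixel of its computed fully-down airing position in both fixed views.
- The cover is ajar, and the cup and dock look unmoved.
- The caddy had not moved when I measured it before the third placing, and it looks the same in the final pictures.

**Disagreements and slips:**
- The wrist camera and the top camera disagreed by 2–7 mm on the pod positions. That was small enough for every grasp to hold.
- I lowered the third pod about 5 mm too far. It pressed on the caddy floor with roughly 65 N at the wrist, below the 120 N limit, and it stayed standing.
- On one empty return pass the fingers crossed only about 6 mm above the knob, with no contact force felt.

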